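Clear a tipped fitting from the inspection turntable

TASK

One of the machined fittings on the free-spinning inspection turntable has tipped over onto its side. Lift it off from under the lamp tubes and set it down, without dropping it, in the shallow open steel tray, leaving the other fittings standing on the turntable; then slide the switch on the console fully over to on, for inspection to go on. Do not bump the lamp, and leave the white bottle to the left where it stands.

Things in the scene. Friction and masses are not known exactly. Their poses are not given: they have to be found in the camera images.
- tipped_centre (a point): The tipped steel fitting: square body 28 x 28 x 40 mm with a round spigot (18 mm diameter, 14 mm long) on one end, 0.11 to 0.22 kg. It lies on a flat of its body. Point: centre of the square body, 14 mm above what it lies on. x: along its length, body from -20 to 20 mm, spigot on to -34 mm (at the start towards the station's open front, within 0.3 rad); y: across, 28 mm between vertical flats; z up.
- fit1: Standing steel fitting: square body 28 x 28 x 40 mm with a round spigot (18 mm diameter, 14 mm long) on one end, 0.11 to 0.22 kg. It stands on the turntable, spigot up; the origin is the centre of its underside, z up.
- fit2: Standing steel fitting: square body 28 x 28 x 40 mm with a round spigot (18 mm diameter, 14 mm long) on one end, 0.11 to 0.22 kg. It stands on the turntable, spigot up; the origin is the centre of its underside, z up.
- fit3: Standing steel fitting: square body 28 x 28 x 40 mm with a round spigot (18 mm diameter, 14 mm long) on one end, 0.11 to 0.22 kg. It stands on the turntable, spigot up; the origin is the centre of its underside, z up.
- fit4: Standing steel fitting: square body 28 x 28 x 40 mm with a round spigot (18 mm diameter, 14 mm long) on one end, 0.11 to 0.22 kg. It stands on the turntable, spigot up; the origin is the centre of its underside, z up.
- fit1_centre (a point): Centre of the square body of the standing fitting fit1, 20 mm above its underside.
- fit2_centre (a point): Centre of the square body of the standing fitting fit2, 20 mm above its underside.
- fit3_centre (a point): Centre of the square body of the standing fitting fit3, 20 mm above its underside.
- fit4_centre (a point): Centre of the square body of the standing fitting fit4, 20 mm above its underside.
- station: The fixed inspection station. Origin on the bench under the turntable's axis, z up, x to its rear; its open front is the -x side, which faces the robot's right. Round base 290 mm across, 12 mm high, with tongues to the lamp post at the rear and to the switch console on the +y side: 80 x 70 mm, centred at x -20, y 270 mm, flat top 50 mm above the bench.
- disc_centre (a point): Centre of the turntable's upper face, 50 mm above the bench. The disc is aluminium, 280 mm across, 14 mm thick, with a low hub nut (32 mm across, 6 mm high) in the middle. The fittings' middles are 80 to 110 mm from its axis; the tipped one is at the front, left or right of the middle.
- disc (a joint): Angle of the turntable (rad, counter-clockwise from above). It turns without limit on an almost frictionless bearing: the slightest sideways push turns it, with all that stands on it; it slows down by itself in a few seconds.
- lamp: Lamp over the turntable, origin and axes as the station's. Four tubes (14 mm diameter) along y at x -110, -42, 26, 94 mm between side rails at y -125 and 125 (frame ends at x -119); underside 320, top 342 mm above the bench; post (22 mm) at x 168, y 0. No gripper fits through the 54 mm gaps: reach in under the front tube, tool leaning back to the open front 30 to 40 degrees.
- switch_ridge (a point): Middle of the top of the slide switch's ridge. The ridge is 5 mm high (its top is 5.5 mm above the flat console top), 6 mm thick along its travel and 18 mm wide. It slides along the station's +x (to the station's rear); axes as the station's.
- switch (a joint): Travel of the slide switch in m: 0 = off (start), 0.008 = fully on, against its stop. It has an over-centre detent in the middle (0.004): it takes about 3 to 5 N to start it, and past the middle it snaps on to the end by itself.
- tray_in (a point): Centre of the inner floor of the reject tray: a fixed, shallow, empty open steel tray, outside 150 mm (x) by 130 mm (y), 30 mm high, walls and floor 4 mm thick; the floor's upper face is 4 mm above the bench. Its axes are the tray's.
- oil_bottle: White plastic bottle, 60 mm across, 160 mm high; origin under its middle. It stands on the bench to the left of the station.
- tipped: The same tipped fitting; origin on its underside below the centre point, same axes.
Things that resemble listed ones, but are neither listed nor needed, are in the scene too. Of the things that look like the part that bears tray_in, the larger one is meant.

How it is judged:
By the outcome, as a careful person would: the job done as asked, in the order asked, and still so for the second after the job is handed in, with the robot touching nothing.
It also fails if it takes over 51 s, if anything falls off the work surface, if the arm or the gripper's body presses on something with over 40 N, if the wrist force passes 120 N, or if a joint passes its speed limit or range.

ROBOT

A 6-joint arm with a two-finger parallel gripper is mounted at the origin on the work surface. World frame = base frame: x ahead of the robot, y to its left, z up, the work surface at z = 0. Lengths are in mm, angles in rad, forces in N, time in s.
With the tool pointing down it reaches from about 350 to 875 mm from the base axis. Payload 4.2 kg.
Tool frame: the origin (TCP) lies at the very end of the fingers, on their centre line; the grasp point (between the pads) lies arm.grip_depth behind it (arm.grip_depth is the distance from the TCP to the grasp point, in mm); x points along the fingers, y is the direction in which the jaws open and shut, and the axes are right-handed (so a half turn about x gives the same grasp; the last joint's range is limited). The gripper opens to 85 mm and grips with 20 to 120 N. Pads are 22 mm wide; open, the fingers measure 114 mm over their backs; the gripper's body (76 mm by 85 mm) begins 54 mm behind the grasp point. The pads swing forward as they close: fully open they stand 13 mm farther back than shut.
Start: joints at [-0.979, 0.385, 0.008, 0, -1.194, -0.259], TCP at [204.197, -590.68, 231.312] pointing down, gripper open.
Joint ranges: [-3.14, 3.14], [-1.21, 2.06], [-1.07, 1.41], [-3.16, 2.05], [-2.99, -0.16], [-3.1, 3.1]. Speed limits (rad/s): [2.79, 2.79, 3.14, 3.14, 3.14, 3.14].

INTERFACE

Orientations are given as a unit quaternion [x, y, z, w].
In Python, from bench import arm, get_image, models gives the robot as it stands.
- The arm moves only by the tool arm_command, never from a script. Its argument "rows" is a list of rows, each an object of numbers: "dx", "dy", "dz": the shift along the tool's x, y, z in m; "wx", "wy", "wz": the turn, a rotation vector about the tool's x, y, z in degrees; "gripper": the closure, from -1 (fully open) to 1 (shut). A call has exactly 8 rows; each row is the pose to reach, as a shift and turn from the pose measured when the call began, along the tool's axes at that moment; what a row does not reach only later rows make up. A row lasts 1/10 s, in which the tool goes at most 50 mm and 8.59 degrees, less where a joint would pass 70% of its speed; a pose out of reach is approached as far as the arm can. A call with a gripper value outside its range is refused whole. The fingers move at their own pace and stop on an object; the grip force is fixed at half the most. Time passes only in rows, so rows that repeat a pose let the fingers close, or fill a call up. It gives the time, the measured TCP pose, the force and the opening at its end, in the units of the state.
- arm.read_state(): the state, without advancing time (a new reading comes with each control period).
- get_image(name): name is "scene" or "top"; returns a dict with "img" (420x560x3 uint8, red, green, blue), "K" (3x3 intrinsics, pixels), "k1" (the pictures are not rectified: a ray, as slopes to the right and down, at radius r is drawn at 1 + k1 r^2 times it, then the intrinsics apply), "rvec" (rotation vector, rad) and "tvec" (3), from world to camera coordinates, as OpenCV has them. Camera axes: x right, y down, z forward; pixel columns grow to the right and rows downward; lengths in mm; the calibration is good to about 2 mm. A picture is of the moment at which its call begins. There is no depth.
- arm.job_done(): hands the job in, once; it reports no verdict.
Trained networks look in the newest picture that a camera, given by its name, has taken for a name from the list of things; names that differ only in an ending like _2 or _b are one class to them, and where a whole thing is asked for, a point or a joint stands for the part that bears it (a point fixed in the world has none). Each returns a list of dicts, best first, with "conf" (0 to 1); they miss things now and then, are a little off and sometimes report something else, mostly with a low value. They report only what shows in the picture. A call takes as long as a camera call. They do not tell look-alikes from the thing itself.
- models.cut_out(camera, query): "mask" (420x560 bool, what is visible of it) and "extent" ([left, top, right, bottom] in pixels, round what is visible of it).
The state is a dict: "clock": time; "joints": joint angles; "joint_vel": joint speeds; "joint_efforts": joint torques, N m; "position": TCP position; "ee_rot": TCP orientation; "contact_force": force on the tool from outside, world axes, zero at the start; "wrist_torque": the same for the moment, N m; "gripper_width": finger opening in mm.
Only numpy, scipy, OpenCV 4.12 (cv2) and the standard library are available. Lean on these libraries where they do the work, as an engineer would, in place of code of your own. Each camera call takes 0.05 s, during which the arm holds its last target.

## Working session

There is one attempt and no reset: what is moved stays moved. The work goes in short steps, Python scripts to look and compute and a tool call to move; the robot and the scene stay as the last step left them, time stands still between calls to the robot, and variables do not carry over. Pictures are saved under pics/ and viewed, and the job is handed in when it is done.

Besides the shell and the picture viewer there is one more tool, called after "Request:" by a JSON object that holds its "name" and its "arguments", one argument or row to a line. arm_command: Moves the arm, as the interface text tells. Its arguments: {"type":"object","properties":{"rows":{"type":"array"}},"required":["rows"]}

```bash
mkdir -p pics; ls; cat > h.py <<'E'
import numpy as np,cv2
from scipy.spatial.transform import Rotation as R
from bench import arm,get_image,models
def cam(n,fn=None):
    d=get_image(n)
    if fn: cv2.imwrite('pics/'+fn,d['img'][:,:,::-1])
    return d
def proj(d,P):
    P=np.atleast_2d(P).astype(float)
    Rm=R.from_rotvec(np.ravel(d['rvec'])).as_matrix()
    c=P@Rm.T+np.ravel(d['tvec'])
    s=c[:,:2]/c[:,2:]
    s=s*(1+d['k1']*(s**2).sum(1,keepdims=True))
    K=np.array(d['K'])
    return np.c_[s[:,0]*K[0,0]+K[0,2],s[:,1]*K[1,1]+K[1,2]]
def ray(d,uv):
    uv=np.atleast_2d(uv).astype(float);K=np.array(d['K'])
    q=(uv-[K[0,2],K[1,2]])/[K[0,0],K[1,1]]
    s=q.copy()
    for _ in range(30): s=q/(1+d['k1']*(s**2).sum(1,keepdims=True))
    Rm=R.from_rotvec(np.ravel(d['rvec'])).as_matrix()
    return -Rm.T@np.ravel(d['tvec']), np.c_[s,np.ones(len(s))]@Rm
def atz(d,uv,z):
    o,v=ray(d,uv); return o+v*((z-o[2])/v[:,2])[:,None]
E
python3 - <<'E'
from h import *
for n in ['scene','top']:
    d=cam(n,n+'0.png')
    print(n,d['K'],d['k1'],ray(d,[[280,210]]))
print(arm.read_state(),arm.grip_depth, dir(arm))
E
```

```text
pics
scene [[496.54330778   0.         272.07450218]
 [  0.         496.54330778 215.00681299]
 [  0.           0.           1.        ]] -0.09362467698516543 (array([1764.08523818,  -45.38570886, 1009.44618765]), array([[-0.78427414,  0.00323459, -0.62069321]]))
top [[494.65821961   0.         283.82559343]
 [  0.         494.65821961 212.21311683]
 [  0.           0.           1.        ]] -0.09580405805263224 (array([ 456.08027727,  -59.71536747, 1559.04515622]), array([[ 0.08656556,  0.00385403, -0.99627877]]))
{'clock': 0.1, 'joints': array([-9.79415205e-01,  3.85473480e-01,  6.76863862e-03, -4.11384072e-04,
       -1.19401941e+00, -2.58606002e-01]), 'joint_vel': array([ 0.00010917, -0.00138517,  0.00375162,  0.00077951,  0.00038434,
        0.00016118]), 'joint_efforts': array([ 1.03764021e-03, -3.93320203e+01,  1.88929367e+01,  4.19792935e+00,
       -2.60683235e-03,  4.86967735e-06]), 'position': array([ 204.00973766, -590.21413637,  230.34062402]), 'ee_rot': array([-0.11638196,  0.6975077 ,  0.11773542,  0.69719195]), 'contact_force': array([ 1.0136417 ,  0.26747742, -0.12877881]), 'wrist_torque': array([ 0.02438496, -0.00327149,  0.00433522]), 'gripper_width': 85.37855154285315} 18.700000000000003 ['IKError', '__class__', '__delattr__', '__dict__', '__dir__', '__doc__', '__eq__', '__format__', '__ge__', '__getattribute__', '__getstate__', '__gt__', '__hash__', '__init__', '__init_subclass__', '__le__', '__lt__', '__module__', '__ne__', '__new__', '__reduce__', '__reduce_ex__', '__repr__', '__setattr__', '__sizeof__', '__str__', '__subclasshook__', '__weakref__', 'grip_depth', 'job_done', 'read_state']
```

View pics/scene0.png

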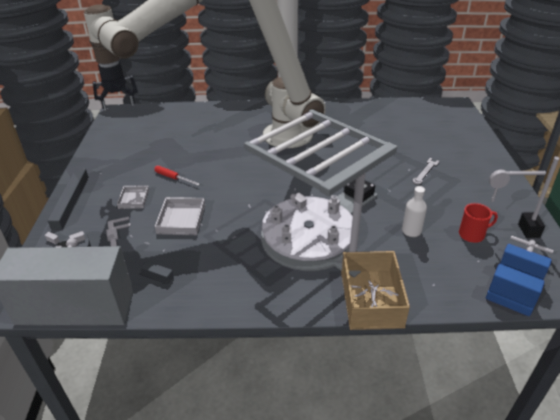

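View pics/top0.png

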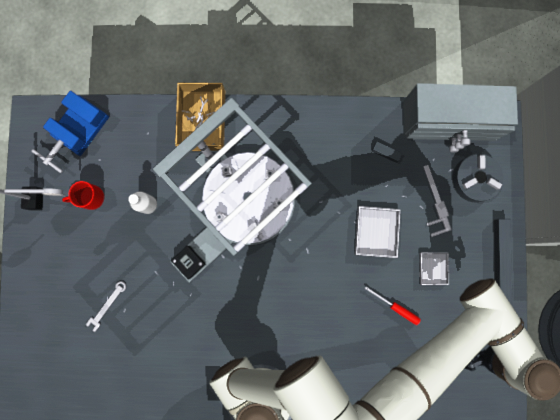

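```bash
python3 - <<'E'
from h import *
for n in ['scene','top']:
  for q in ['tipped','fit1','disc','lamp','station','switch_ridge','switch','tray_in','oil_bottle']:
    try:
      for r in models.cut_out(n,q):
        ys,xs=np.nonzero(r['mask'])
        print(n,q,round(r['conf'],2),np.round(r['extent'],1),len(xs),xs.mean().round(1),ys.mean().round(1))
    except Exception as e: print(n,q,repr(e))
E
```

```text
scene tipped 0.68 [290.5 195.6 308.4 207. ] 174 299.8 200.3
scene tipped 0.34 [326.8 199.2 340.2 214.2] 174 333.3 205.0
scene tipped 0.21 [327.2 227.8 340.  243.7] 184 332.7 234.7
scene fit1 0.71 [325.9 195.2 342.7 213.6] 192 333.2 205.2
scene fit1 0.53 [327.7 227.4 339.6 244.8] 186 332.8 234.7
scene fit1 0.49 [279.9 224.5 296.3 244.4] 168 286.5 234.1
scene fit1 0.48 [268.7 206.8 284.8 222.5] 171 276.5 213.9
scene disc 0.6 [264.6 197.9 354.3 260.8] 3762 308.3 230.1
scene lamp 0.95 [245.5 111.1 395.4 252.4] 4340 328.9 161.1
scene lamp 0.67 [248.  109.5 399.3 278.5] 9596 321.0 199.0
scene station 0.72 [245.7 109.5 398.5 277.3] 10245 320.3 197.3
scene switch_ridge 0.37 [327.3 224.  339.6 245.2] 187 332.9 234.4
scene tray_in 0.91 [156.8 196.  204.5 233.6] 1512 179.8 215.9
scene tray_in 0.68 [117.8 189.6 147.5 209.2] 633 132.5 197.0
scene oil_bottle 0.95 [402.2 188.8 425.9 234.1] 692 414.7 214.0
top tipped 0.64 [245.8 222.5 265.3 239.4] 89 255.4 231.4
top fit1 0.45 [263.8 168.5 272.  181.3] 60 268.3 173.2
top disc 0.85 [203.8 155.4 293.4 244.7] 4365 247.6 196.8
top lamp 0.94 [152.7  99.4 310.8 256.7] 5250 226.2 170.2
top lamp 0.41 [265.7 170.6 272.3 179.9] 56 268.1 173.2
top station 0.57 [152.6 101.5 306.1 282.6] 11640 231.5 193.0
top station 0.5 [125.8 192.4 155.1 216.4] 461 142.6 202.4
top switch_ridge 0.47 [151.7  97.6 308.2 282.1] 11855 231.9 192.5
top switch_ridge 0.27 [202.4 153.2 293.  244.9] 4665 248.0 197.2
top tray_in 0.7 [419.  251.3 448.9 287. ] 939 433.4 267.9
top tray_in 0.57 [151.7  97.6 308.8 281.3] 11690 232.1 192.2
top oil_bottle 0.65 [125.3 191.4 156.3 214.1] 450 142.4 202.4
```

```bash
python3 - <<'E'
from h import *
s=cv2.imread('pics/scene0.png');t=cv2.imread('pics/top0.png')
cv2.imwrite('pics/sc_a.png',cv2.resize(s[180:280,240:400],None,fx=5,fy=5,interpolation=cv2.INTER_CUBIC))
cv2.imwrite('pics/tp_a.png',cv2.resize(t[140:290,150:320],None,fx=4,fy=4,interpolation=cv2.INTER_CUBIC)[:600])
E
```

```text
(no output)
```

View pics/sc_a.png

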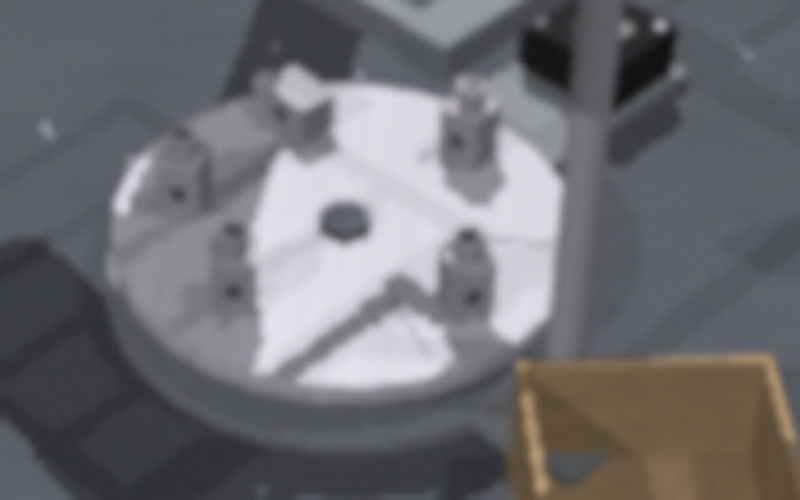

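View pics/tp_a.png

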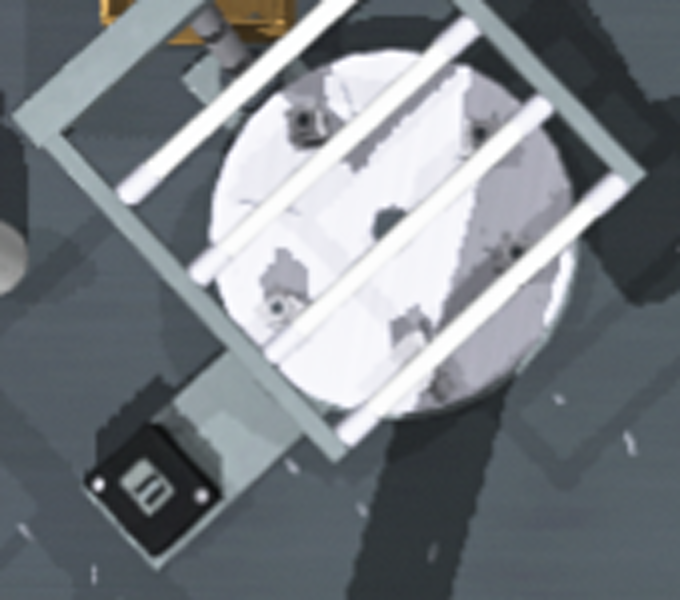

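```bash
cat > fit.py <<'E'
from h import *
from scipy.optimize import least_squares
import pickle
T=cam('top');S=cam('scene')
pickle.dump({k:{a:v for a,v in d.items()} for k,d in dict(T=T,S=S).items()},open('cams.pkl','wb'))
def c(p,o,f): return np.array(p)/f+o
# top: frame front corners, console lower corner etc
obs=[(T,c((340,457),(150,140),4),lambda w:(-119,125+w,342)),(T,c((647,176),(150,140),4),lambda w:(-119,-125-w,342)),
(T,c((390,222),(150,140),4),lambda w:(0,0,56)),(S,c((345,222),(240,180),5),lambda w:(0,0,54)),]
def W(p,P):
    cs,sn=np.cos(p[2]),np.sin(p[2]); return np.array([p[0]+cs*P[0]-sn*P[1],p[1]+sn*P[0]+cs*P[1],P[2]])
def f(p): return np.concatenate([(proj(d,W(p,g(p[3])))[0]-uv) for d,uv,g in obs])
g0=atz(T,[[247,196]],56)[0]
r=least_squares(f,[g0[0],g0[1],0.8,8]); p=r.x
print(p,np.round(r.fun,1)); np.save('st.npy',p)
def draw(d,fn,box,s):
    im=cv2.resize(d['img'][:,:,::-1],None,fx=s,fy=s,interpolation=cv2.INTER_CUBIC)
    def pl(pts,col,cl=True):
        q=np.array([proj(d,W(p,x))[0] for x in pts]); cv2.polylines(im,[np.int32((q+.5)*s*4-2)],cl,col,1,cv2.LINE_AA,2)
    a=np.linspace(0,2*np.pi,60)
    pl([(140*np.cos(t),140*np.sin(t),50) for t in a],(0,0,255))
    pl([(145*np.cos(t),145*np.sin(t),12) for t in a],(0,160,255))
    pl([(16*np.cos(t),16*np.sin(t),56) for t in a],(0,0,255))
    for z in (50,): pl([(-20+dx,270+dy,z) for dx,dy in((-40,-35),(40,-35),(40,35),(-40,35))],(0,255,0))
    pl([(-20+dx,270+dy,z) for dx,dy in((-35,-40),(35,-40),(35,40),(-35,40))],(255,0,0))
    for x in (-110,-42,26,94): pl([(x,-125,331),(x,125,331)],(255,255,0),False)
    pl([(-119,-125-p[3],342),(-119,125+p[3],342)],(0,255,255),False)
    x0,y0,x1,y1=[int(v*s) for v in box]; cv2.imwrite('pics/'+fn,im[y0:y1,x0:x1])
draw(T,'fitT.png',(145,130,320,280),4); draw(S,'fitS.png',(235,105,400,265),3.7)
E
python3 fit.py
```

```text
[627.32776097  43.5296867    0.7554999    3.47627832] [-0.5 -0.4 -0.6 -0.5  0.8  0.9 -0.6 -0.3]
```

View pics/fitT.png

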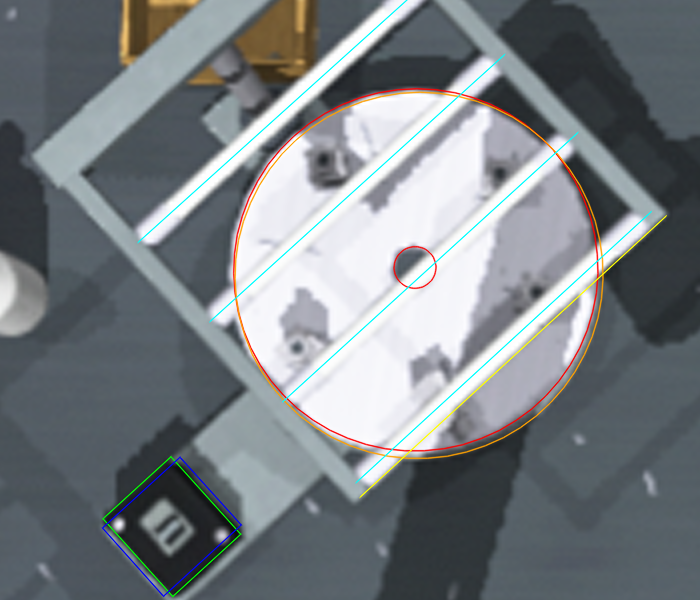

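View pics/fitS.png

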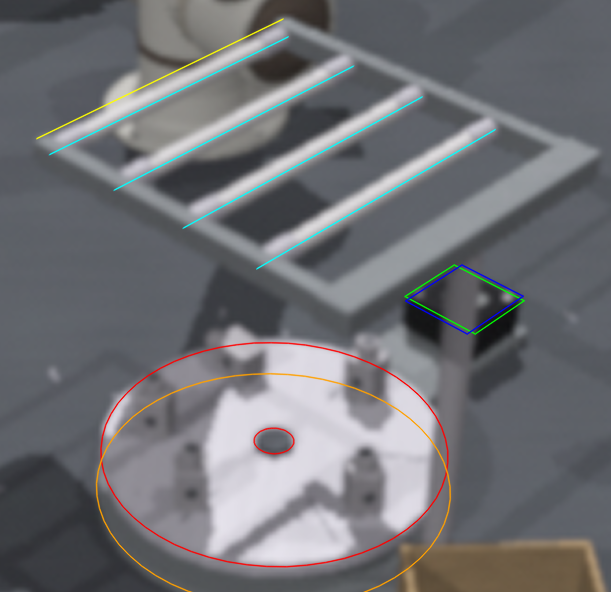

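```bash
cat > tp.py <<'E'
from h import *
import pickle,sys
C=pickle.load(open('cams.pkl','rb'));T,S=C['T'],C['S']
p=np.load('st.npy')
def model(x,y,a):
    cs,sn=np.cos(a),np.sin(a)
    f=lambda P:(x+cs*P[0]-sn*P[1],y+sn*P[0]+cs*P[1],50+P[2])
    lines=[]
    for z in(0,28): lines.append([f((sx*20,sy*14,z)) for sx,sy in((-1,-1),(1,-1),(1,1),(-1,1),(-1,-1))])
    for sx,sy in((-1,-1),(1,-1),(1,1),(-1,1)): lines.append([f((sx*20,sy*14,0)),f((sx*20,sy*14,28))])
    t=np.linspace(0,2*np.pi,24)
    for X in(-20,-34): lines.append([f((X,9*np.cos(u),14+9*np.sin(u))) for u in t])
    return lines
def draw(d,fn,box,s,m):
    x0,y0,x1,y1=box
    im=cv2.resize(d['img'][y0:y1,x0:x1,::-1],None,fx=s,fy=s,interpolation=cv2.INTER_CUBIC)
    raw=im.copy()
    for l in m:
        q=(proj(d,l)-[x0,y0]+.5)*s-.5
        cv2.polylines(im,[np.int32(q*8)],False,(0,0,255),1,cv2.LINE_AA,3)
    return np.hstack([raw,im])
if __name__=='__main__':
    x,y,a=map(float,sys.argv[1:4])
    m=model(x,y,a)
    A=draw(S,'',(280,187,320,217),9,m);B=draw(T,'',(238,215,278,247),9,m)
    cv2.imwrite('pics/'+sys.argv[4],np.vstack([A,B]))
E
python3 - <<'E'
from tp import *
print(atz(S,[[299.8,200.3]],68),atz(T,[[252,226.5]],70), atz(T,[[247.8,197]],50))
E
python3 tp.py 560 30 0.755 t1.png
```

```text
[[527.67785693  22.16716436  68.        ]] [[534.63067162  29.87374236  70.        ]] [[626.17577638  45.40854557  50.        ]]
```

View pics/t1.png

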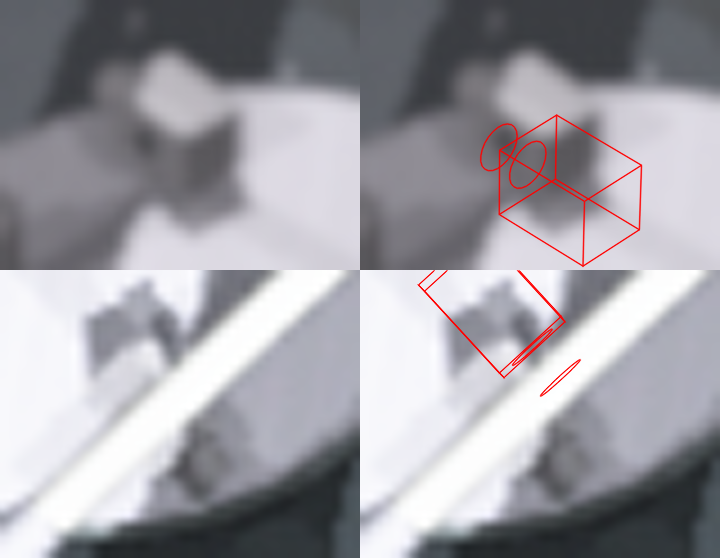

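```bash
python3 tp.py 533 25 0.8 t2.png
```

```text
(no output)
```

View pics/t2.png

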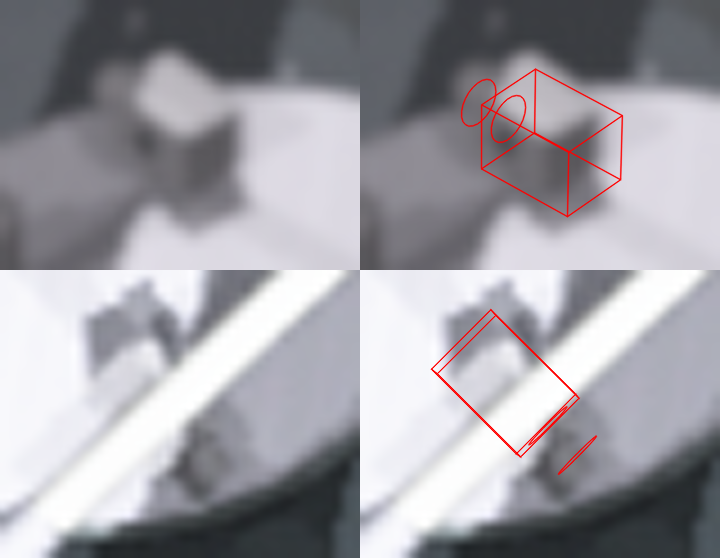

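```bash
python3 - <<'E'
from tp import *
from scipy.optimize import least_squares
def cor(q): 
    x,y,a=q;cs,sn=np.cos(a),np.sin(a)
    return np.array([(x+cs*u-sn*v,y+sn*u+cs*v,78) for u,v in((-20,-14),(-20,14),(20,14),(20,-14))])
# scene: in model 0.8: which corner is which
print((proj(S,cor([533,25,.8]))-[280,187])*9)
o=np.array([(137,98),(168,48),(228,95),(190,135)])/9+[280,187]-.5
for k in range(1):
    r=least_squares(lambda q:(proj(S,cor(q))-o).ravel(),[533,25,.8]);print(r.x,r.cost,r.fun)
E
```

```text
[[117.22330169 100.4366136 ]
 [171.00054713  64.70407718]
 [257.9184625  111.18705703]
 [204.27117456 147.90508631]]
[523.20676309  21.5157561    0.73823928] 8.429751951365565 [-2.8472914  -1.37522602  0.05881123  0.47879607  2.45290961  0.71134457
  0.31604706  0.07630293]
```

```bash
python3 tp.py 523 23 0.95 t3.png;python3 tp.py 523 23 0.6 t4.png
```

```text
(no output)
```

View pics/t3.png

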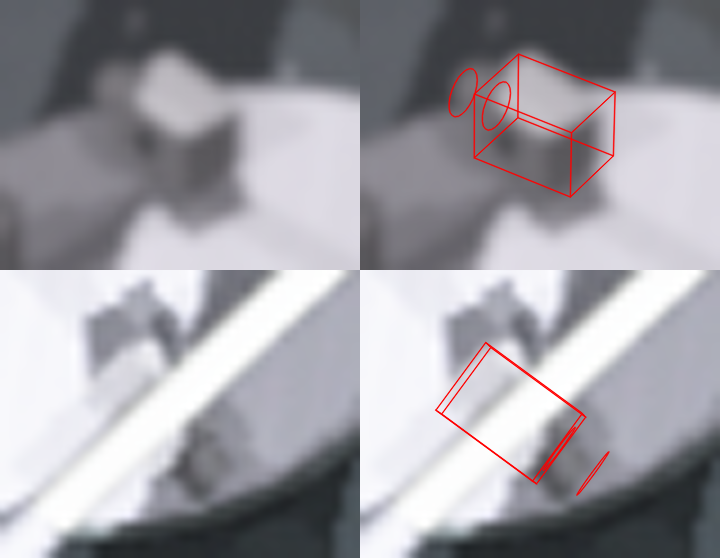

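View pics/t4.png

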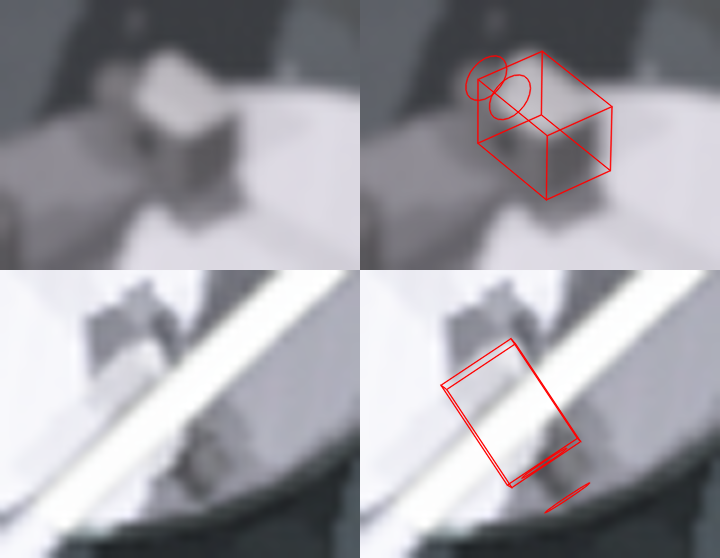

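```bash
python3 tp.py 522 22 0.5 t5.png;python3 tp.py 525 22 0.6 t6.png
```

```text
(no output)
```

View pics/t5.png

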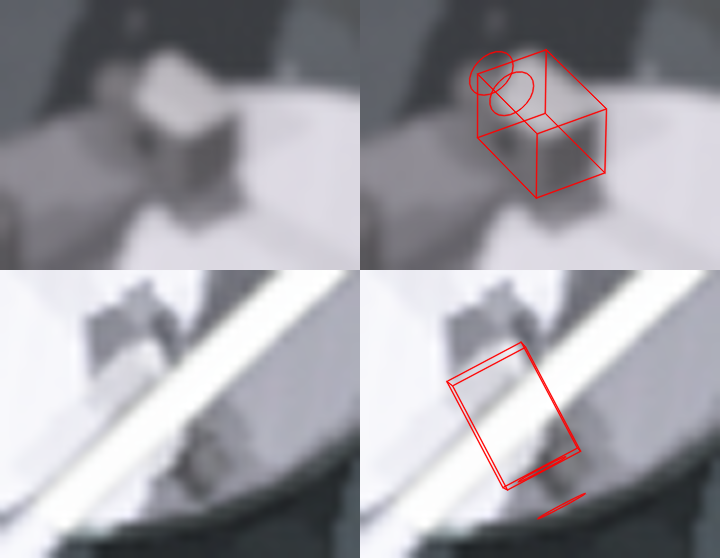

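```bash
python3 - <<'E'
from h import *
s=cam('scene')['img'];t=cam('top')['img']
a=cv2.resize(s[185:245,265:345],None,fx=10,fy=10,interpolation=cv2.INTER_NEAREST)
cv2.imwrite('pics/ns.png',a[:,:,::-1])
a=cv2.resize(t[205:250,235:295],None,fx=13,fy=13,interpolation=cv2.INTER_NEAREST)
cv2.imwrite('pics/nt.png',a[:,:,::-1])
E
```

```text
(no output)
```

View pics/ns.png

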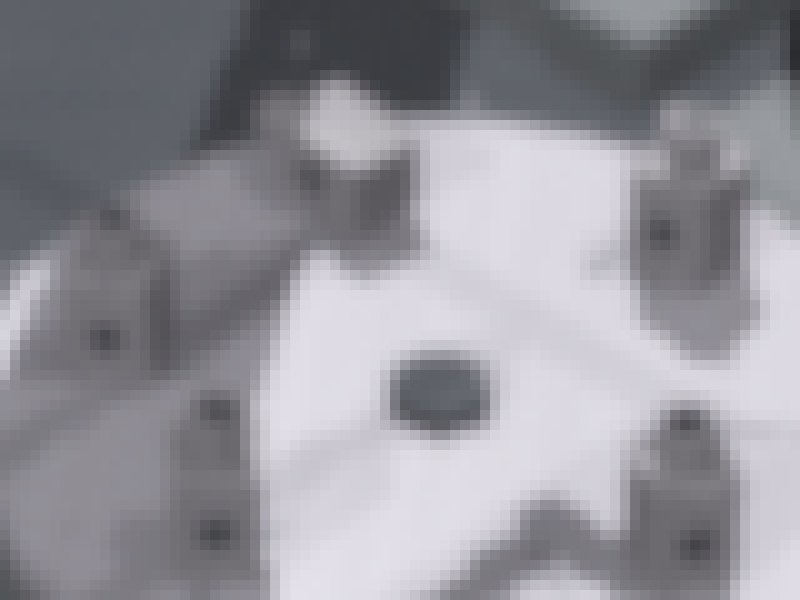

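View pics/nt.png

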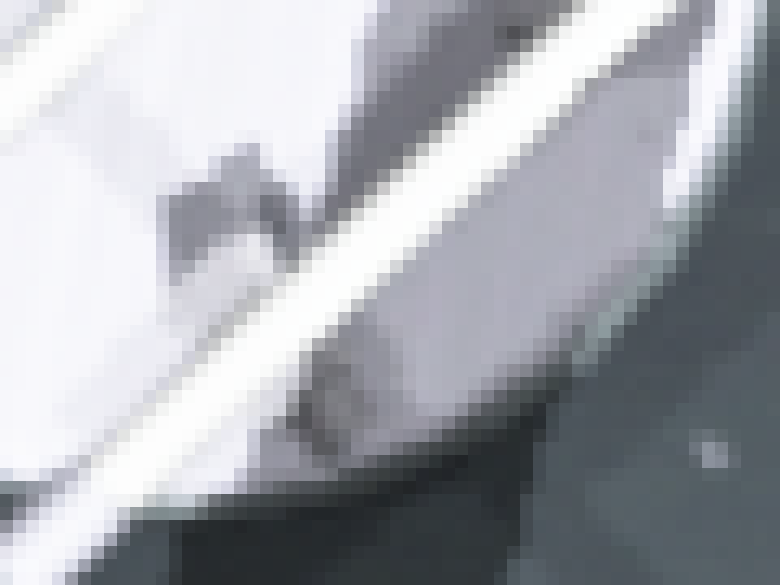

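```bash
python3 - <<'E'
from tp import *
from scipy.optimize import least_squares
s=lambda u,v:np.array([u/10+264.5,v/10+184.5]); t=lambda u,v:np.array([u/13+234.5,v/13+204.5])
obs=[(S,s(312,180),(0,-14,14)),(S,s(366,170),(20,-14,28)),(S,s(412,140),(20,14,28)),(S,s(335,78),(-20,14,28)),
(T,t(175,280),(20,14,28)),(T,t(270,230),(20,-14,28)),(T,t(335,458),(-34,0,14))]
def f(q):
    x,y,a=q[:3];cs,sn=np.cos(a),np.sin(a)
    return np.concatenate([proj(d,(x+cs*P[0]-sn*P[1],y+sn*P[0]+cs*P[1],50+P[2]))[0]-o for d,o,P in obs])
r=least_squares(f,[523,22,.5],loss='soft_l1');print(r.x);print(f(r.x).reshape(-1,2).round(1))
E
python3 tp.py 526 20 0.55 t7.png
```

```text
[524.00131277  20.33605755   0.57923485]
[[-0.2 -0.3]
 [-1.8  0.3]
 [ 0.9  0.2]
 [ 1.1  0.1]
 [-0.5  0.8]
 [ 0.1 -0.4]
 [ 1.  -0.1]]
```

View pics/t7.png

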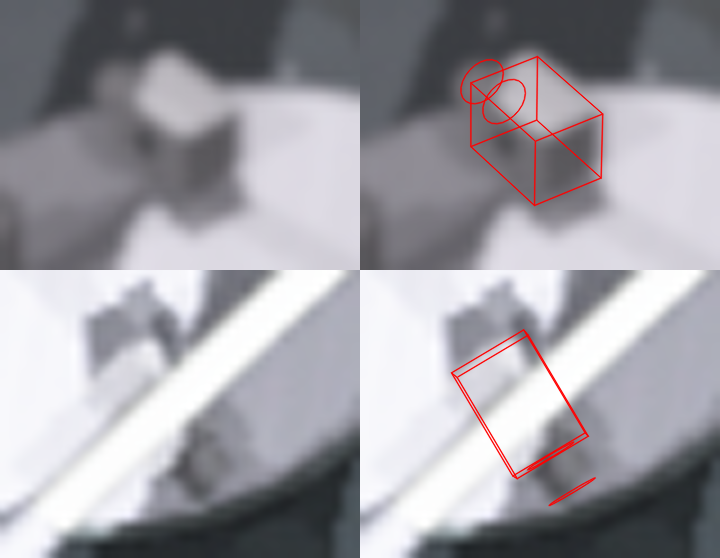

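```bash
python3 - <<'E'
from tp import *
p[0]+=1
t=cv2.imread('pics/top0.png');s=cv2.imread('pics/scene0.png')
cv2.imwrite('pics/tray.png',np.hstack([cv2.resize(t[195:265,345:410],None,fx=6,fy=6,interpolation=cv2.INTER_CUBIC)[:400],cv2.resize(s[190:240,150:210],None,fx=6,fy=8,interpolation=cv2.INTER_CUBIC)]))
def toS(w): 
    d=np.array(w)[:2]-p[:2];c,n=np.cos(p[2]),np.sin(p[2]);return np.array([c*d[0]+n*d[1],-n*d[0]+c*d[1]])
for uv in [(276.5,214),(286.5,234),(333,235),(333,205)]:
    w=atz(S,[uv],76)[0]; print(uv,w.round(),toS(w).round())
print('tipped',toS((524,20.5)))
st=arm.read_state();print(st['clock'],R.from_quat(st['ee_rot']).as_matrix().round(2))
E
```

```text
(276.5, 214) [604. -51.  76.] [-83. -52.]
(286.5, 234) [696. -24.  76.] [  3. -95.]
(333, 235) [704. 108.  76.] [100.  -5.]
(333, 205) [565. 122.  76.] [  8. 100.]
tipped [-91.73355557  54.76863117]
1.2 [[ 0.   -0.33  0.95]
 [-0.    0.95  0.33]
 [-1.   -0.    0.  ]]
```

View pics/tray.png

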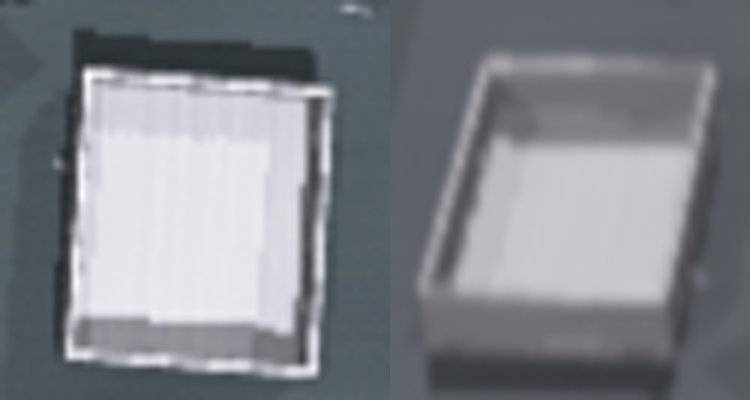

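```bash
cat > mv.py <<'E'
from h import *
def tool(yaw,lean,flip=False):
    u=np.array([np.cos(yaw),np.sin(yaw),0]);x=np.sin(lean)*u+np.array([0,0,-np.cos(lean)])
    y=np.array([-np.sin(yaw),np.cos(yaw),0])
    if flip:y=-y
    return np.c_[x,y,np.cross(x,y)]
def delta(pos,Rt):
    st=arm.read_state();Rc=R.from_quat(st['ee_rot']).as_matrix()
    d=Rc.T@(np.array(pos)-st['position'])/1000; w=R.from_matrix(Rc.T@Rt).as_rotvec(degrees=True)
    print('clock',round(st['clock'],2),'pos',st['position'].round(1),'F',st['contact_force'].round(1),'W',round(st['gripper_width'],1),'J',st['joints'].round(2))
    print('d',d.round(4),'w',w.round(2),'dist',np.linalg.norm(d).round(4),np.linalg.norm(w).round(1))
E
python3 - <<'E'
from mv import *
c=np.array([524,20.5]);u=np.array([np.cos(.58),np.sin(.58)])
Rt=tool(.58,np.radians(35));print(Rt[:,0])
g=np.r_[c+7*u,59];pre=g-150*Rt[:,0];print(g,pre)
delta(pre,Rt)
T=cam('top')
q=atz(T,np.array([(88,70),(332,92),(315,377),(68,357)])/6+[345,195]-.4,30);print(q.round(),q.mean(0))
E
```

```text
[ 0.47977527  0.31433362 -0.81915204]
[529.85523855  24.33616756  59.        ] [457.88894867 -22.81387495 181.87280664]
clock 1.2 pos [ 204.2 -590.7  231.3] F [-0.2 -0.3 -0.4] W 85.5 J [-0.98  0.38  0.01 -0.   -1.19 -0.26]
d [0.0494 0.4539 0.4253] w [-13.72 -34.82   4.33] dist 0.6239 37.7
[[ 603. -300.   30.]
 [ 593. -428.   30.]
 [ 445. -418.   30.]
 [ 455. -290.   30.]] [ 524.1674489  -359.25680844   30.        ]
```

Request:
{"name": "arm_command", "arguments": {
  "rows": [
    {"dx": 0.003,"dy": 0.03,"dz": 0.028,"wx": -1,"wy": -2.5,"wz": 0.3,"gripper": -0.4},
    {"dx": 0.006,"dy": 0.06,"dz": 0.056,"wx": -2,"wy": -5,"wz": 0.6,"gripper": -0.4},
    {"dx": 0.009,"dy": 0.09,"dz": 0.084,"wx": -3,"wy": -7.5,"wz": 0.9,"gripper": -0.4},
    {"dx": 0.012,"dy": 0.12,"dz": 0.112,"wx": -4,"wy": -10,"wz": 1.2,"gripper": -0.4},
    {"dx": 0.015,"dy": 0.15,"dz": 0.14,"wx": -5,"wy": -12.5,"wz": 1.5,"gripper": -0.4},
    {"dx": 0.018,"dy": 0.18,"dz": 0.168,"wx": -6,"wy": -15,"wz": 1.8,"gripper": -0.4},
    {"dx": 0.021,"dy": 0.21,"dz": 0.196,"wx": -7,"wy": -17.5,"wz": 2.1,"gripper": -0.4},
    {"dx": 0.024,"dy": 0.23,"dz": 0.215,"wx": -7.5,"wy": -19,"wz": 2.3,"gripper": -0.4}
  ]
}}

```text
clock: 2.05
position: [332.6, -301.1, 207.6]
ee_rot: [-0.128, 0.565, 0.194, 0.792]
contact_force: [0.8, 0.1, 0.4]
gripper_width: 59.7
```

```bash
python3 - <<'E'
from mv import *
delta((457.9,-22.8,181.9),tool(.58,np.radians(35)))
E
```

```text
clock 2.05 pos [ 332.6 -301.1  207.6] F [0.8 0.1 0.4] W 59.7 J [-0.6   0.08 -0.37 -0.36 -1.   -0.33]
d [0.1056 0.1911 0.2148] w [ -6.14 -15.71   2.01] dist 0.3063 17.0
```

Request:
{"name": "arm_command", "arguments": {
  "rows": [
    {"dx": 0.015,"dy": 0.028,"dz": 0.032,"wx": -0.9,"wy": -2.3,"wz": 0.3,"gripper": -0.4},
    {"dx": 0.031,"dy": 0.056,"dz": 0.063,"wx": -1.8,"wy": -4.6,"wz": 0.6,"gripper": -0.4},
    {"dx": 0.046,"dy": 0.084,"dz": 0.094,"wx": -2.7,"wy": -7,"wz": 0.9,"gripper": -0.4},
    {"dx": 0.061,"dy": 0.111,"dz": 0.125,"wx": -3.6,"wy": -9.2,"wz": 1.2,"gripper": -0.4},
    {"dx": 0.077,"dy": 0.139,"dz": 0.156,"wx": -4.5,"wy": -11.5,"wz": 1.5,"gripper": -0.4},
    {"dx": 0.092,"dy": 0.167,"dz": 0.188,"wx": -5.4,"wy": -13.8,"wz": 1.8,"gripper": -0.4},
    {"dx": 0.1056,"dy": 0.1911,"dz": 0.2148,"wx": -6.1,"wy": -15.7,"wz": 2.0,"gripper": -0.4},
    {"dx": 0.1056,"dy": 0.1911,"dz": 0.2148,"wx": -6.1,"wy": -15.7,"wz": 2.0,"gripper": -0.4}
  ]
}}

```text
clock: 2.85
position: [458.0, -19.6, 181.6]
ee_rot: [-0.132, 0.442, 0.256, 0.849]
contact_force: [0.3, -0.9, 0.3]
gripper_width: 59.5
```

```bash
python3 - <<'E'
from mv import *
delta((457.9,-22.8,181.9),tool(.58,np.radians(35)))
delta((529.9,24.3,59),tool(.58,np.radians(35)))
d=cam('scene');t=cam('top')
cv2.imwrite('pics/g1.png',np.vstack([cv2.resize(d['img'][120:260,220:360,::-1],None,fx=3.2,fy=2.1),cv2.resize(t['img'][150:290,200:340,::-1],None,fx=3.2,fy=2.1)]))
E
```

```text
clock 2.85 pos [458.  -19.6 181.6] F [ 0.3 -0.9  0.3] W 59.5 J [ 0.06 -0.   -0.56 -0.59 -0.54 -0.61]
d [-0.0013 -0.0026 -0.0013] w [ 0.17  0.02 -0.2 ] dist 0.0032 0.3
clock 2.85 pos [458.  -19.6 181.6] F [ 0.3 -0.9  0.3] W 59.5 J [ 0.06 -0.   -0.56 -0.59 -0.54 -0.61]
d [ 0.1487 -0.0032 -0.0014] w [ 0.17  0.02 -0.2 ] dist 0.1487 0.3
```

View pics/g1.png

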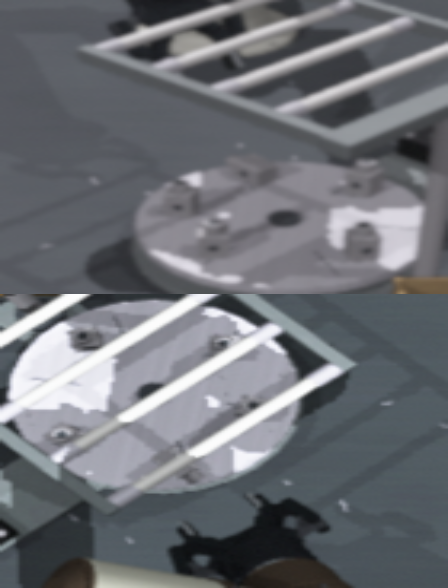

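```bash
python3 - <<'E'
from tp import *
d=cam('scene');t=cam('top')
pickle.dump(dict(T=t,S=d),open('cams.pkl','wb'))
E
python3 tp.py 524 20.5 0.58 t8.png
```

```text
(no output)
```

View pics/t8.png

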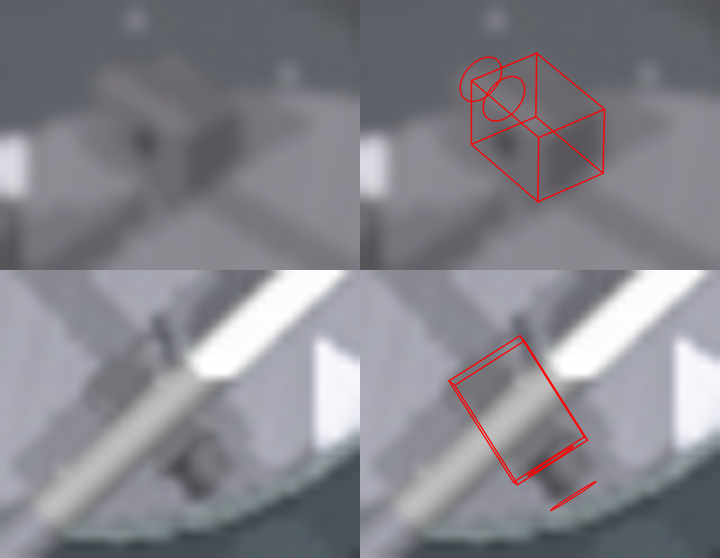

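```bash
python3 - <<'E'
from mv import *
Rt=tool(.62,np.radians(35))
delta(np.array((530.7,26.1,60))-25*Rt[:,0],Rt)
E
```

```text
clock 3.05 pos [457.9 -23.4 182.2] F [-0.7 -0.1 -0.1] W 59.6 J [ 0.05 -0.   -0.56 -0.59 -0.54 -0.61]
d [0.1256 0.001  0.002 ] w [-1.91 -0.    1.37] dist 0.1256 2.4
```

Request:
{"name": "arm_command", "arguments": {
  "rows": [
    {"dx": 0.022,"dy": 0.001,"dz": 0.002,"wx": -1,"wy": 0,"wz": 0.7,"gripper": -0.4},
    {"dx": 0.044,"dy": 0.001,"dz": 0.002,"wx": -1.9,"wy": 0,"wz": 1.4,"gripper": -0.4},
    {"dx": 0.066,"dy": 0.001,"dz": 0.002,"wx": -1.9,"wy": 0,"wz": 1.4,"gripper": -0.4},
    {"dx": 0.088,"dy": 0.001,"dz": 0.002,"wx": -1.9,"wy": 0,"wz": 1.4,"gripper": -0.4},
    {"dx": 0.108,"dy": 0.001,"dz": 0.002,"wx": -1.9,"wy": 0,"wz": 1.4,"gripper": -0.4},
    {"dx": 0.12,"dy": 0.001,"dz": 0.002,"wx": -1.9,"wy": 0,"wz": 1.4,"gripper": -0.4},
    {"dx": 0.1256,"dy": 0.001,"dz": 0.002,"wx": -1.9,"wy": 0,"wz": 1.4,"gripper": -0.4},
    {"dx": 0.1256,"dy": 0.001,"dz": 0.002,"wx": -1.9,"wy": 0,"wz": 1.4,"gripper": -0.4}
  ]
}}

```text
clock: 3.85
position: [519.2, 16.8, 80.0]
ee_rot: [-0.14, 0.44, 0.27, 0.845]
contact_force: [0.2, 0.8, 0.2]
gripper_width: 59.6
```

```bash
python3 - <<'E'
from mv import *
Rt=tool(.62,np.radians(35))
delta(np.array((530.7,26.1,60)),Rt)
d=cam('scene');t=cam('top')
cv2.imwrite('pics/g2.png',np.vstack([cv2.resize(d['img'][165:225,260:340,::-1],None,fx=5,fy=5,interpolation=cv2.INTER_CUBIC),cv2.resize(t['img'][200:260,220:300,::-1],None,fx=5,fy=5,interpolation=cv2.INTER_CUBIC)]))
E
```

```text
clock 3.85 pos [519.2  16.8  80. ] F [0.2 0.8 0.2] W 59.6 J [ 0.05  0.28 -0.48 -0.87 -0.41 -0.27]
d [0.0249 0.0009 0.0006] w [-0.1  -0.05  0.  ] dist 0.0249 0.1
```

View pics/g2.png

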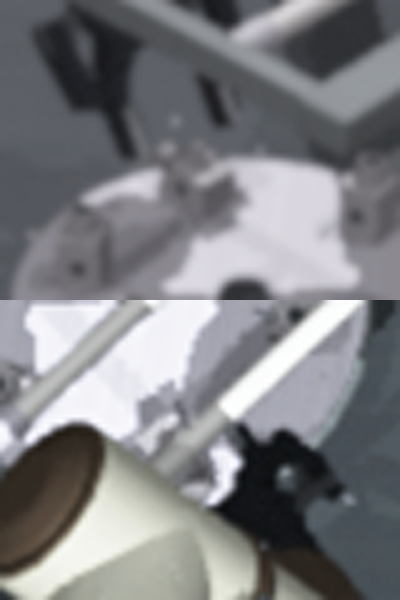

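```bash
python3 - <<'E'
from mv import *
st=arm.read_state();Rc=R.from_quat(st['ee_rot']).as_matrix()
d=cam('scene','sF.png');t=cam('top','tF.png')
for s in(-30,0,30):
  P=st['position']+s*Rc[:,1]; print(P.round(),proj(d,P),proj(t,P))
E
```

```text
[537.  -7.  81.] [[290.43185011 198.89878173]] [[264.24867774 225.79506226]]
[519.  17.  81.] [[298.07288747 195.37928356]] [[255.9995571  231.52242438]]
[502.  41.  81.] [[305.58027009 191.92174976]] [[247.73999061 237.25703988]]
```

View pics/sF.png

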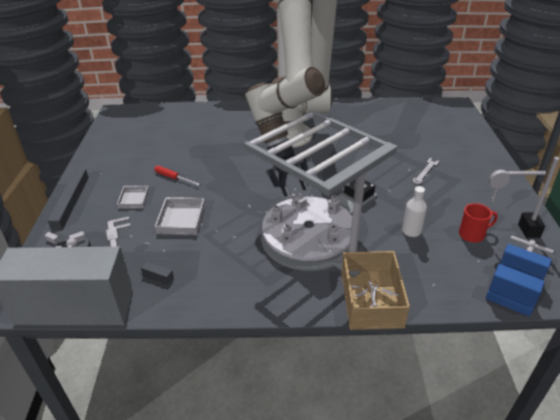

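View pics/tF.png

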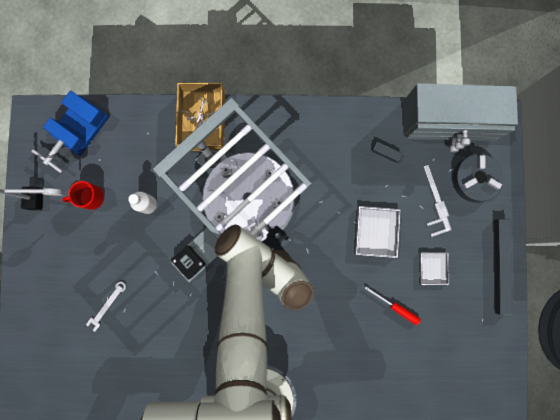

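```bash
python3 - <<'E'
from tp import *
a,u=ray(S,[[314,80]]);b,v=ray(T,[[234,239]])
M=np.c_[u[0],-v[0]];k=np.linalg.lstsq(M,b-a,rcond=None)[0];P,Q=a+k[0]*u[0],b+k[1]*v[0];print(P,Q)
a,u=ray(S,[[258,100]]);b,v=ray(T,[[297,293]])
M=np.c_[u[0],-v[0]];k=np.linalg.lstsq(M,b-a,rcond=None)[0];P2,Q2=a+k[0]*u[0],b+k[1]*v[0];print(P2,Q2)
c,n=np.cos(p[2]),np.sin(p[2])
for W in (P,P2):
  d=W[:2]-p[:2]; print('station',c*d[0]+n*d[1],-n*d[0]+c*d[1],W[2])
E
```

```text
[486.61812178  59.09386594 448.5337977 ] [486.15341374  47.20596607 447.37783556]
[ 357.92272707 -101.2079336   330.3339725 ] [357.87088158 -99.14822579 330.27201765]
station -91.75498914380319 107.8075517010472 448.53379770162917
station -295.34743614821804 79.35958027274194 330.3339724980867
```

Request:
{"name": "arm_command", "arguments": {
  "rows": [
    {"dx": 0.006,"dy": 0.001,"dz": 0.0005,"gripper": -0.4},
    {"dx": 0.012,"dy": 0.001,"dz": 0.0005,"gripper": -0.4},
    {"dx": 0.018,"dy": 0.001,"dz": 0.0005,"gripper": -0.4},
    {"dx": 0.022,"dy": 0.001,"dz": 0.0005,"gripper": -0.4},
    {"dx": 0.025,"dy": 0.001,"dz": 0.0005,"gripper": -0.4},
    {"dx": 0.025,"dy": 0.001,"dz": 0.0005,"gripper": -0.4},
    {"dx": 0.025,"dy": 0.001,"dz": 0.0005,"gripper": -0.4},
    {"dx": 0.025,"dy": 0.001,"dz": 0.0005,"gripper": -0.4}
  ]
}}

```text
validation failed for argument at $.ro...
```

```bash
python3 - <<'E'
from mv import *
Rt=tool(.62,np.radians(35))
delta(np.array((530.7,26.1,60)),Rt)
d=cam('scene');t=cam('top')
cv2.imwrite('pics/g3.png',np.vstack([cv2.resize(d['img'][165:225,260:340,::-1],None,fx=7,fy=7,interpolation=cv2.INTER_CUBIC)]))
E
```

```text
clock 4.05 pos [519.1  17.4  81.3] F [-0.   0.8  0.1] W 59.7 J [ 0.06  0.28 -0.49 -0.87 -0.41 -0.27]
d [ 0.0257  0.0004 -0.0004] w [-0.    0.06  0.02] dist 0.0257 0.1
```

View pics/g3.png

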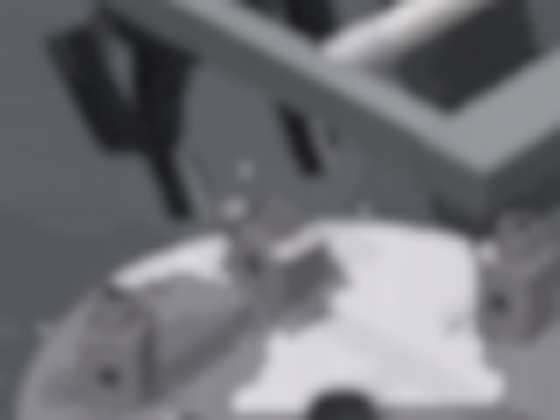

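Request:
{"name": "arm_command", "arguments": {
  "rows": [
    {"dx": 0.006,"dy": 0.0,"dz": 0.0,"wx": 0,"wy": 0,"wz": 0,"gripper": -0.4},
    {"dx": 0.012,"dy": 0.0,"dz": 0.0,"wx": 0,"wy": 0,"wz": 0,"gripper": -0.4},
    {"dx": 0.018,"dy": 0.0,"dz": 0.0,"wx": 0,"wy": 0,"wz": 0,"gripper": -0.4},
    {"dx": 0.022,"dy": 0.0,"dz": 0.0,"wx": 0,"wy": 0,"wz": 0,"gripper": -0.4},
    {"dx": 0.0255,"dy": 0.0,"dz": 0.0,"wx": 0,"wy": 0,"wz": 0,"gripper": -0.4},
    {"dx": 0.0255,"dy": 0.0,"dz": 0.0,"wx": 0,"wy": 0,"wz": 0,"gripper": -0.4},
    {"dx": 0.0255,"dy": 0.0,"dz": 0.0,"wx": 0,"wy": 0,"wz": 0,"gripper": -0.4},
    {"dx": 0.0255,"dy": 0.0,"dz": 0.0,"wx": 0,"wy": 0,"wz": 0,"gripper": -0.4}
  ]
}}

```text
clock: 4.95
position: [531.0, 26.1, 60.5]
ee_rot: [-0.141, 0.439, 0.271, 0.845]
contact_force: [-0.3, -0.5, -0.7]
gripper_width: 60.1
```

```bash
python3 - <<'E'
from mv import *
Rt=tool(.62,np.radians(35))
delta(np.array((530.7,26.1,60)),Rt)
d=cam('scene');t=cam('top')
cv2.imwrite('pics/g4.png',np.vstack([cv2.resize(d['img'][165:225,260:340,::-1],None,fx=7,fy=7,interpolation=cv2.INTER_CUBIC)]))
E
```

```text
clock 4.95 pos [531.   26.1  60.5] F [-0.3 -0.5 -0.7] W 60.1 J [ 0.06  0.33 -0.46 -0.93 -0.39 -0.2 ]
d [ 0.0002  0.0002 -0.0005] w [0.02 0.07 0.01] dist 0.0006 0.1
```

View pics/g4.png

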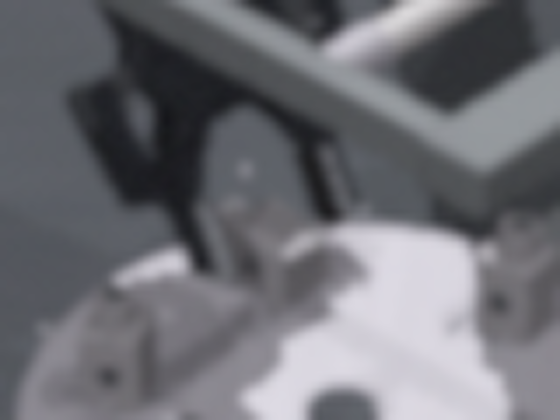

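```bash
python3 - <<'E'
from tp import *
from mv import *
st=arm.read_state();Rc=R.from_quat(st['ee_rot']).as_matrix()
d=cam('scene')
m=model(525,22,.62)
for s in(-1,1):
  for z in (-11,11):
    P=st['position']+Rc@np.array([-6,s*30,z]);m.append([P,P-40*Rc[:,0]])
  P=st['position']+Rc@np.array([-6,s*30,0]);m.append([P-11*Rc[:,2],P+11*Rc[:,2]])
A=draw(d,'',(278,180,318,215),10,m);cv2.imwrite('pics/g5.png',A)
E
```

```text
(no output)
```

View pics/g5.png

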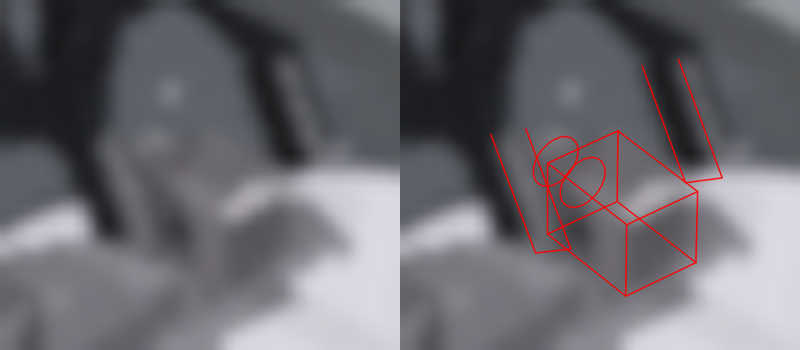

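Request:
{"name": "arm_command", "arguments": {
  "rows": [
    {"dx": 0,"dy": 0,"dz": 0,"wx": 0,"wy": 0,"wz": 0,"gripper": 0.1},
    {"dx": 0,"dy": 0,"dz": 0,"wx": 0,"wy": 0,"wz": 0,"gripper": 0.2},
    {"dx": 0,"dy": 0,"dz": 0,"wx": 0,"wy": 0,"wz": 0,"gripper": 0.3},
    {"dx": 0,"dy": 0,"dz": 0,"wx": 0,"wy": 0,"wz": 0,"gripper": 0.4},
    {"dx": 0,"dy": 0,"dz": 0,"wx": 0,"wy": 0,"wz": 0,"gripper": 0.6},
    {"dx": 0,"dy": 0,"dz": 0,"wx": 0,"wy": 0,"wz": 0,"gripper": 1},
    {"dx": 0,"dy": 0,"dz": 0,"wx": 0,"wy": 0,"wz": 0,"gripper": 1},
    {"dx": 0,"dy": 0,"dz": 0,"wx": 0,"wy": 0,"wz": 0,"gripper": 1}
  ]
}}

```text
clock: 5.9
position: [531.0, 26.3, 61.0]
ee_rot: [-0.141, 0.439, 0.271, 0.845]
contact_force: [-2.7, -0.7, 4.6]
gripper_width: 27.2
```

```bash
python3 - <<'E'
from tp import *
from mv import *
st=arm.read_state();print(st['contact_force'],st['wrist_torque'],st['gripper_width'],st['clock'])
d=cam('scene')
A=draw(d,'',(262,180,342,245),9,[])[:, :720];cv2.imwrite('pics/g6.png',A)
E
```

```text
[-2.67779081 -0.71515528  4.56076093] [-0.02568228  0.89053145  0.3093478 ] 27.21625036078933 5.9
```

View pics/g6.png

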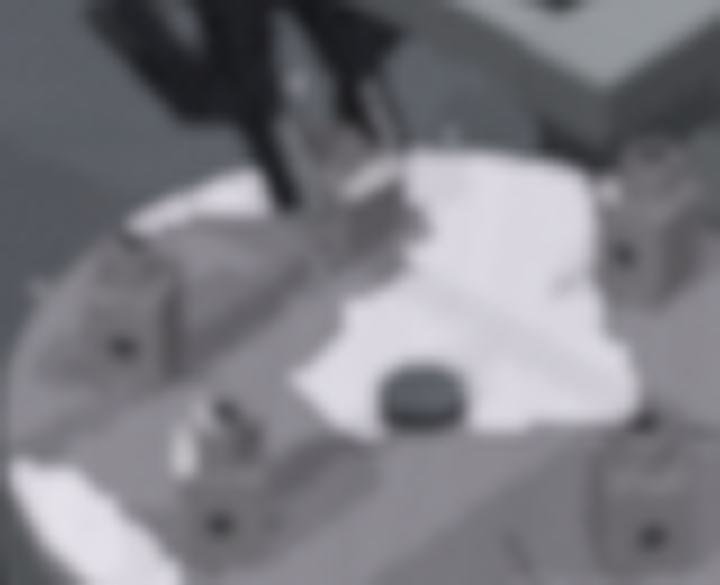

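Request:
{"name": "arm_command", "arguments": {
  "rows": [
    {"dx": -0.002,"dy": 0,"dz": 0.0015,"wx": 0,"wy": 0,"wz": 0,"gripper": 1},
    {"dx": -0.005,"dy": 0,"dz": 0.0035,"wx": 0,"wy": 0,"wz": 0,"gripper": 1},
    {"dx": -0.01,"dy": 0,"dz": 0.007,"wx": 0,"wy": 0,"wz": 0,"gripper": 1},
    {"dx": -0.016,"dy": 0,"dz": 0.0115,"wx": 0,"wy": 0,"wz": 0,"gripper": 1},
    {"dx": -0.025,"dy": 0,"dz": 0.0115,"wx": 0,"wy": 0,"wz": 0,"gripper": 1},
    {"dx": -0.036,"dy": 0,"dz": 0.0115,"wx": 0,"wy": 0,"wz": 0,"gripper": 1},
    {"dx": -0.047,"dy": 0,"dz": 0.0115,"wx": 0,"wy": 0,"wz": 0,"gripper": 1},
    {"dx": -0.055,"dy": 0,"dz": 0.0115,"wx": 0,"wy": 0,"wz": 0,"gripper": 1}
  ]
}}

```text
clock: 6.75
position: [512.3, 12.9, 113.5]
ee_rot: [-0.141, 0.439, 0.271, 0.845]
contact_force: [0.5, -0.7, -2.5]
gripper_width: 26.9
```

```bash
python3 - <<'E'
from tp import *
from mv import *
Rt=tool(.62,np.radians(35))
st=arm.read_state();print(st['wrist_torque'])
delta(np.array((531,26.1,61))-np.array([130,160,-90]),Rt)
d=cam('scene');t=cam('top')
A=draw(d,'',(262,160,342,245),7,[])[:, :560];B=draw(t,'',(200,200,300,290),5,[])[:,:500]
cv2.imwrite('pics/g7.png',A);cv2.imwrite('pics/g8.png',B)
E
```

```text
[-0.83186436  1.13007127  0.03181074]
clock 6.75 pos [512.3  12.9 113.5] F [ 0.5 -0.7 -2.5] W 26.9 J [ 0.08  0.2  -0.5  -0.77 -0.44 -0.39]
d [-0.1319 -0.0548 -0.1223] w [0.04 0.13 0.02] dist 0.188 0.1
```

View pics/g7.png

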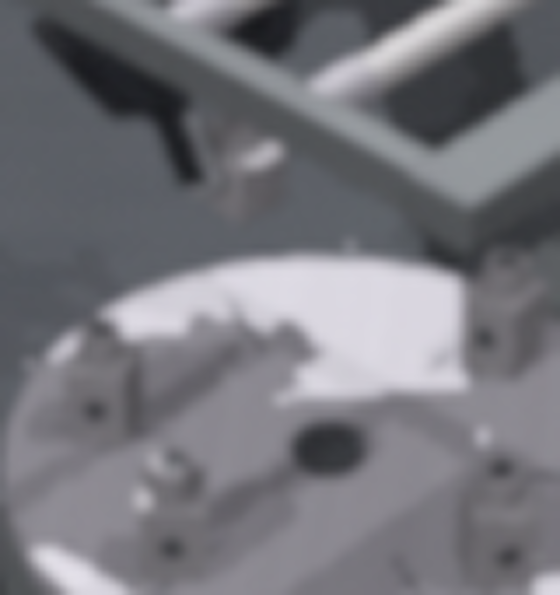

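Request:
{"name": "arm_command", "arguments": {
  "rows": [
    {"dx": -0.018,"dy": -0.007,"dz": -0.015,"wx": 0,"wy": 0,"wz": 0,"gripper": 1},
    {"dx": -0.036,"dy": -0.014,"dz": -0.03,"wx": 0,"wy": 0,"wz": 0,"gripper": 1},
    {"dx": -0.054,"dy": -0.022,"dz": -0.047,"wx": 0,"wy": 0,"wz": 0,"gripper": 1},
    {"dx": -0.072,"dy": -0.029,"dz": -0.065,"wx": 0,"wy": 0,"wz": 0,"gripper": 1},
    {"dx": -0.09,"dy": -0.036,"dz": -0.08,"wx": 0,"wy": 0,"wz": 0,"gripper": 1},
    {"dx": -0.107,"dy": -0.043,"dz": -0.097,"wx": 0,"wy": 0,"wz": 0,"gripper": 1},
    {"dx": -0.122,"dy": -0.05,"dz": -0.112,"wx": 0,"wy": 0,"wz": 0,"gripper": 1},
    {"dx": -0.132,"dy": -0.055,"dz": -0.122,"wx": 0,"wy": 0,"wz": 0,"gripper": 1}
  ]
}}

```text
clock: 7.65
position: [400.9, -135.1, 151.7]
ee_rot: [-0.141, 0.438, 0.27, 0.846]
contact_force: [0.1, -0.1, -1.8]
gripper_width: 27.0
```

```bash
python3 - <<'E'
from mv import *
delta((538,-360,100),tool(-.07,np.radians(35)))
E
```

```text
clock 7.65 pos [ 400.9 -135.1  151.7] F [ 0.1 -0.1 -1.8] W 27.0 J [-0.4   0.08 -0.52 -0.77 -0.78 -0.04]
d [ 0.0319 -0.2626 -0.0455] w [ 32.36   0.24 -22.6 ] dist 0.2685 39.5
```

Request:
{"name": "arm_command", "arguments": {
  "rows": [
    {"dx": 0.004,"dy": -0.035,"dz": -0.006,"wx": 4,"wy": 0,"wz": -2.8,"gripper": 1},
    {"dx": 0.009,"dy": -0.075,"dz": -0.013,"wx": 9,"wy": 0,"wz": -6.3,"gripper": 1},
    {"dx": 0.014,"dy": -0.115,"dz": -0.02,"wx": 14,"wy": 0,"wz": -9.8,"gripper": 1},
    {"dx": 0.019,"dy": -0.155,"dz": -0.027,"wx": 19,"wy": 0.1,"wz": -13.3,"gripper": 1},
    {"dx": 0.024,"dy": -0.195,"dz": -0.034,"wx": 24,"wy": 0.2,"wz": -16.8,"gripper": 1},
    {"dx": 0.028,"dy": -0.23,"dz": -0.04,"wx": 28.3,"wy": 0.2,"wz": -19.8,"gripper": 1},
    {"dx": 0.032,"dy": -0.2625,"dz": -0.0455,"wx": 32.4,"wy": 0.2,"wz": -22.6,"gripper": 1},
    {"dx": 0.032,"dy": -0.2625,"dz": -0.0455,"wx": 32.4,"wy": 0.2,"wz": -22.6,"gripper": 1}
  ]
}}

```text
clock: 8.45
position: [539.3, -361.3, 98.0]
ee_rot: [0.017, 0.462, -0.032, 0.886]
contact_force: [-0.5, 1.2, -1.9]
gripper_width: 27.3
```

```bash
python3 - <<'E'
from tp import *
from mv import *
delta((538,-360,22),tool(-.07,np.radians(35)))
d=cam('scene');t=cam('top')
A=draw(d,'',(140,160,240,245),6,[])[:, :600];B=draw(t,'',(330,170,430,270),6,[])[:,:600]
cv2.imwrite('pics/h7.png',A);cv2.imwrite('pics/h8.png',B)
E
```

```text
clock 8.45 pos [ 539.3 -361.3   98. ] F [-0.5  1.2 -1.9] W 27.3 J [-0.5   0.4  -0.27 -0.65 -0.41 -0.6 ]
d [ 0.0615  0.0012 -0.0447] w [-0.09 -0.07  0.04] dist 0.076 0.1
```

View pics/h7.png

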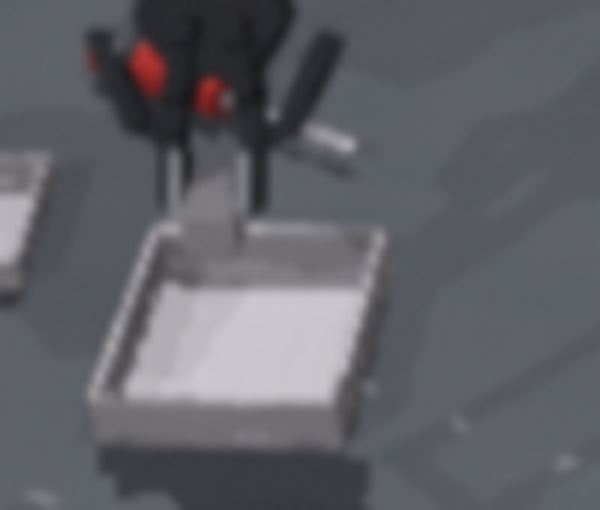

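View pics/h8.png

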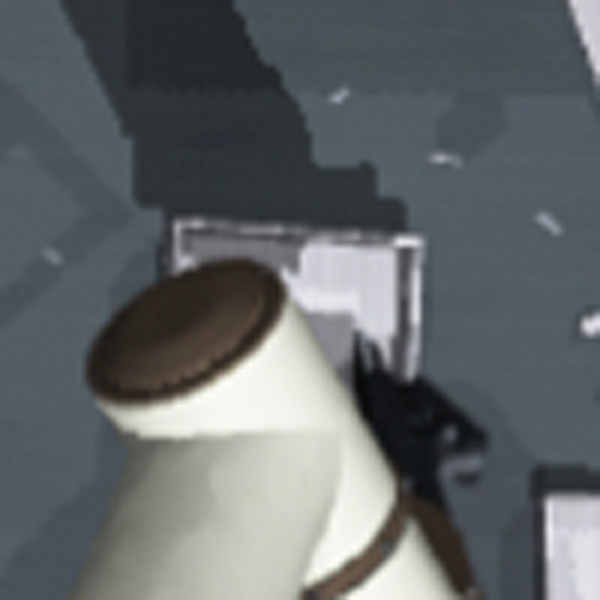

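Request:
{"name": "arm_command", "arguments": {
  "rows": [
    {"dx": 0.01,"dy": 0.001,"dz": -0.007,"wx": 0,"wy": 0,"wz": 0,"gripper": 1},
    {"dx": 0.022,"dy": 0.001,"dz": -0.016,"wx": 0,"wy": 0,"wz": 0,"gripper": 1},
    {"dx": 0.034,"dy": 0.001,"dz": -0.025,"wx": 0,"wy": 0,"wz": 0,"gripper": 1},
    {"dx": 0.045,"dy": 0.001,"dz": -0.033,"wx": 0,"wy": 0,"wz": 0,"gripper": 1},
    {"dx": 0.054,"dy": 0.001,"dz": -0.039,"wx": 0,"wy": 0,"wz": 0,"gripper": 1},
    {"dx": 0.059,"dy": 0.001,"dz": -0.043,"wx": 0,"wy": 0,"wz": 0,"gripper": 1},
    {"dx": 0.0615,"dy": 0.001,"dz": -0.0447,"wx": 0,"wy": 0,"wz": 0,"gripper": 1},
    {"dx": 0.0615,"dy": 0.001,"dz": -0.0447,"wx": 0,"wy": 0,"wz": 0,"gripper": 1}
  ]
}}

```text
clock: 9.35
position: [536.1, -358.0, 22.6]
ee_rot: [0.017, 0.462, -0.03, 0.886]
contact_force: [0.2, -0.1, -2.3]
gripper_width: 27.0
```

```bash
python3 - <<'E'
from tp import *
from mv import *
delta((538,-360,15),tool(-.07,np.radians(35)))
d=cam('scene')
A=draw(d,'',(140,160,240,245),6,[])[:, :600]
cv2.imwrite('pics/h9.png',A)
E
```

```text
clock 9.35 pos [ 536.1 -358.    22.6] F [ 0.2 -0.1 -2.3] W 27.0 J [-0.55  0.52 -0.26 -0.87 -0.36 -0.33]
d [ 0.0074 -0.0019 -0.0026] w [-0.08 -0.1  -0.11] dist 0.0081 0.2
```

View pics/h9.png

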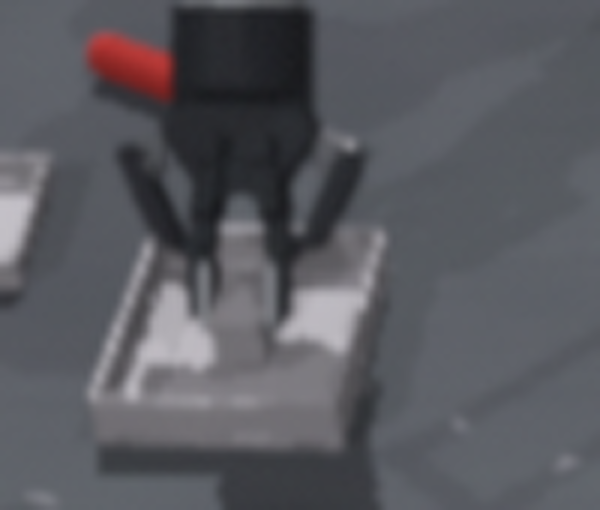

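Request:
{"name": "arm_command", "arguments": {
  "rows": [
    {"dx": 0.001,"dy": 0,"dz": -0.0007,"wx": 0,"wy": 0,"wz": 0,"gripper": 1},
    {"dx": 0.002,"dy": 0,"dz": -0.0014,"wx": 0,"wy": 0,"wz": 0,"gripper": 1},
    {"dx": 0.003,"dy": 0,"dz": -0.0021,"wx": 0,"wy": 0,"wz": 0,"gripper": 1},
    {"dx": 0.0038,"dy": 0,"dz": -0.0027,"wx": 0,"wy": 0,"wz": 0,"gripper": 1},
    {"dx": 0.0045,"dy": 0,"dz": -0.0032,"wx": 0,"wy": 0,"wz": 0,"gripper": 1},
    {"dx": 0.005,"dy": 0,"dz": -0.0035,"wx": 0,"wy": 0,"wz": 0,"gripper": 1},
    {"dx": 0.0055,"dy": 0,"dz": -0.0038,"wx": 0,"wy": 0,"wz": 0,"gripper": 1},
    {"dx": 0.0055,"dy": 0,"dz": -0.0038,"wx": 0,"wy": 0,"wz": 0,"gripper": 1}
  ]
}}

```text
clock: 10.2
position: [536.3, -358.0, 16.2]
ee_rot: [0.017, 0.462, -0.03, 0.886]
contact_force: [-0.0, 0.1, -1.9]
gripper_width: 27.0
```

Still hanging free (-1.9 N), so I go on in small steps.

Request:
{"name": "arm_command", "arguments": {
  "rows": [
    {"dx": 0.0005,"dy": 0,"dz": -0.0003,"wx": 0,"wy": 0,"wz": 0,"gripper": 1},
    {"dx": 0.0008,"dy": 0,"dz": -0.0006,"wx": 0,"wy": 0,"wz": 0,"gripper": 1},
    {"dx": 0.0012,"dy": 0,"dz": -0.0008,"wx": 0,"wy": 0,"wz": 0,"gripper": 1},
    {"dx": 0.0012,"dy": 0,"dz": -0.0008,"wx": 0,"wy": 0,"wz": 0,"gripper": 1},
    {"dx": 0.0016,"dy": 0,"dz": -0.0011,"wx": 0,"wy": 0,"wz": 0,"gripper": 1},
    {"dx": 0.0016,"dy": 0,"dz": -0.0011,"wx": 0,"wy": 0,"wz": 0,"gripper": 1},
    {"dx": 0.0016,"dy": 0,"dz": -0.0011,"wx": 0,"wy": 0,"wz": 0,"gripper": 1},
    {"dx": 0.0016,"dy": 0,"dz": -0.0011,"wx": 0,"wy": 0,"wz": 0,"gripper": 1}
  ]
}}

```text
clock: 11.0
position: [536.4, -358.1, 15.0]
ee_rot: [0.017, 0.462, -0.03, 0.886]
contact_force: [-3.2, 1.8, 5.3]
gripper_width: 27.4
```

Request:
{"name": "arm_command", "arguments": {
  "rows": [
    {"dx": 0,"dy": 0,"dz": 0,"wx": 0,"wy": 0,"wz": 0,"gripper": 0.3},
    {"dx": 0,"dy": 0,"dz": 0,"wx": 0,"wy": 0,"wz": 0,"gripper": 0.2},
    {"dx": 0,"dy": 0,"dz": 0,"wx": 0,"wy": 0,"wz": 0,"gripper": 0},
    {"dx": 0,"dy": 0,"dz": 0,"wx": 0,"wy": 0,"wz": 0,"gripper": -0.15},
    {"dx": 0,"dy": 0,"dz": 0,"wx": 0,"wy": 0,"wz": 0,"gripper": -0.15},
    {"dx": -0.002,"dy": 0,"dz": 0,"wx": 0,"wy": 0,"wz": 0,"gripper": -0.15},
    {"dx": -0.005,"dy": 0,"dz": 0,"wx": 0,"wy": 0,"wz": 0,"gripper": -0.15},
    {"dx": -0.01,"dy": 0,"dz": 0,"wx": 0,"wy": 0,"wz": 0,"gripper": -0.15}
  ]
}}

```text
clock: 11.8
position: [530.4, -357.7, 23.3]
ee_rot: [0.017, 0.462, -0.03, 0.886]
contact_force: [0.2, -0.3, 0.2]
gripper_width: 49.1
```

Request:
{"name": "arm_command", "arguments": {
  "rows": [
    {"dx": -0.015,"dy": 0,"dz": 0,"wx": 0,"wy": 0,"wz": 0,"gripper": -0.15},
    {"dx": -0.03,"dy": 0,"dz": 0,"wx": 0,"wy": 0,"wz": 0,"gripper": -0.15},
    {"dx": -0.05,"dy": 0,"dz": 0,"wx": 0,"wy": 0,"wz": 0,"gripper": -0.15},
    {"dx": -0.075,"dy": 0,"dz": 0,"wx": 0,"wy": 0,"wz": 0,"gripper": -0.15},
    {"dx": -0.1,"dy": 0,"dz": 0,"wx": 0,"wy": 0,"wz": 0,"gripper": -0.15},
    {"dx": -0.125,"dy": 0,"dz": 0,"wx": 0,"wy": 0,"wz": 0,"gripper": 0.5},
    {"dx": -0.15,"dy": 0,"dz": 0,"wx": 0,"wy": 0,"wz": 0,"gripper": 1},
    {"dx": -0.17,"dy": 0,"dz": 0,"wx": 0,"wy": 0,"wz": 0,"gripper": 1}
  ]
}}

```text
clock: 12.6
position: [431.8, -351.1, 165.2]
ee_rot: [0.016, 0.461, -0.031, 0.887]
contact_force: [0.5, -0.5, -0.2]
gripper_width: 5.9
```

```bash
python3 - <<'E'
from tp import *
from mv import *
# switch ridge target
p=p.copy();p[0]+=1
c,n=np.cos(p[2]),np.sin(p[2])
W=lambda x,y:np.array([p[0]+c*x-n*y,p[1]+n*x+c*y])
print('yaw',p[2],'console',W(-20,270))
d=cam('scene');t=cam('top')
cv2.imwrite('pics/k1.png',draw(d,'',(140,180,230,245),7,[])[:, :630]);
cv2.imwrite('pics/k2.png',cv2.resize(t['img'][235:290,160:225,::-1],None,fx=10,fy=10,interpolation=cv2.INTER_CUBIC))
delta(np.r_[W(-45,270),150],tool(p[2],0.0))
E
```

```text
yaw 0.7554998975038554 console [428.64296949 226.3574309 ]
clock 12.7 pos [ 432.5 -351.7  166.6] F [0.5 0.1 0. ] W -0.1 J [-0.6   0.18 -0.39 -0.61 -0.53 -0.57]
d [-0.0228  0.5581 -0.0589] w [-45.73  33.15  14.65] dist 0.5616 58.3
```

View pics/k1.png

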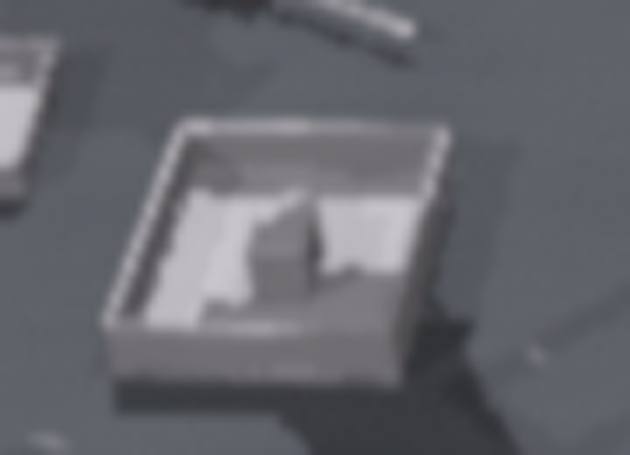

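View pics/k2.png

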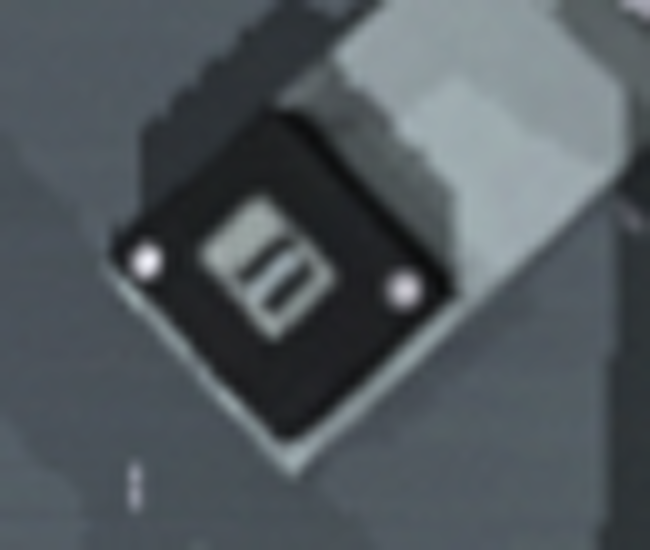

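```bash
python3 - <<'E'
from tp import *
from mv import *
w=atz(T,[[187.2,262.2]],55.5)[0];print('ridge',w)
c,n=np.cos(p[2]),np.sin(p[2]);d=w[:2]-p[:2]-[1,0];print('st',c*d[0]+n*d[1],-n*d[0]+c*d[1])
delta((345,-60,200),tool(.3,.3))
E
```

```text
ridge [424.61038394 226.09550401  55.5       ]
st -23.115026342758185 272.5742887978088
clock 12.7 pos [ 432.5 -351.7  166.6] F [0.5 0.1 0. ] W -0.1 J [-0.6   0.18 -0.39 -0.61 -0.53 -0.57]
d [-0.09    0.2848 -0.0683] w [-19.04  17.83   9.52] dist 0.3064 27.8
```

Request:
{"name": "arm_command", "arguments": {
  "rows": [
    {"dx": -0.012,"dy": 0.038,"dz": -0.009,"wx": -2.5,"wy": 2.4,"wz": 1.3,"gripper": 1},
    {"dx": -0.024,"dy": 0.076,"dz": -0.018,"wx": -5,"wy": 4.7,"wz": 2.5,"gripper": 1},
    {"dx": -0.036,"dy": 0.114,"dz": -0.027,"wx": -7.6,"wy": 7.1,"wz": 3.8,"gripper": 1},
    {"dx": -0.048,"dy": 0.152,"dz": -0.036,"wx": -10.2,"wy": 9.5,"wz": 5.1,"gripper": 1},
    {"dx": -0.06,"dy": 0.19,"dz": -0.046,"wx": -12.7,"wy": 11.9,"wz": 6.3,"gripper": 1},
    {"dx": -0.072,"dy": 0.228,"dz": -0.055,"wx": -15.2,"wy": 14.3,"wz": 7.6,"gripper": 1},
    {"dx": -0.082,"dy": 0.26,"dz": -0.062,"wx": -17.4,"wy": 16.3,"wz": 8.7,"gripper": 1},
    {"dx": -0.09,"dy": 0.285,"dz": -0.068,"wx": -19,"wy": 17.8,"wz": 9.5,"gripper": 1}
  ]
}}

```text
clock: 13.5
position: [344.3, -58.5, 200.4]
ee_rot: [-0.089, 0.587, 0.121, 0.796]
contact_force: [0.1, 0.8, -0.3]
gripper_width: 0.1
```

```bash
python3 - <<'E'
from mv import *
delta((350,160,180),tool(.7555,0.))
cam('scene','m1.png')
E
```

```text
clock 13.5 pos [344.3 -58.5 200.4] F [ 0.1  0.8 -0.3] W 0.1 J [ 0.31 -0.24 -0.8   0.   -0.71 -1.58]
d [0.0403 0.2069 0.0612] w [-25.8   16.92   3.9 ] dist 0.2195 31.1
```

View pics/m1.png

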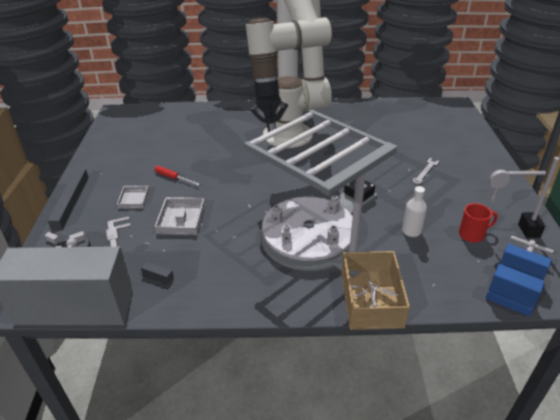

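Request:
{"name": "arm_command", "arguments": {
  "rows": [
    {"dx": 0.005,"dy": 0.026,"dz": 0.008,"wx": -3.2,"wy": 2.1,"wz": 0.5,"gripper": 1},
    {"dx": 0.01,"dy": 0.052,"dz": 0.015,"wx": -6.4,"wy": 4.2,"wz": 1,"gripper": 1},
    {"dx": 0.015,"dy": 0.078,"dz": 0.023,"wx": -9.7,"wy": 6.3,"wz": 1.5,"gripper": 1},
    {"dx": 0.02,"dy": 0.104,"dz": 0.031,"wx": -12.9,"wy": 8.5,"wz": 2,"gripper": 1},
    {"dx": 0.025,"dy": 0.13,"dz": 0.038,"wx": -16.1,"wy": 10.6,"wz": 2.4,"gripper": 1},
    {"dx": 0.03,"dy": 0.156,"dz": 0.046,"wx": -19.4,"wy": 12.7,"wz": 2.9,"gripper": 1},
    {"dx": 0.035,"dy": 0.182,"dz": 0.054,"wx": -22.6,"wy": 14.8,"wz": 3.4,"gripper": 1},
    {"dx": 0.04,"dy": 0.207,"dz": 0.061,"wx": -25.8,"wy": 16.9,"wz": 3.9,"gripper": 1}
  ]
}}

```text
clock: 14.35
position: [348.8, 163.1, 180.8]
ee_rot: [-0.263, 0.656, 0.263, 0.656]
contact_force: [0.3, -0.3, 0.6]
gripper_width: 0.2
```

```bash
python3 - <<'E'
from mv import *
u=np.array([np.cos(.7555),np.sin(.7555)]);r=np.array([424.8,226.1])
Rt=tool(.7555,0.)
print(r-25*u)
delta(np.r_[r-25*u,75],Rt)
cam('scene','m2.png')
E
```

```text
[406.6017798  208.95868203]
clock 14.35 pos [348.8 163.1 180.8] F [ 0.3 -0.3  0.6] W 0.2 J [ 0.87  0.01 -0.61  0.   -0.95 -1.67]
d [ 0.1059 -0.0068  0.0735] w [0.39 0.02 0.01] dist 0.129 0.4
```

View pics/m2.png

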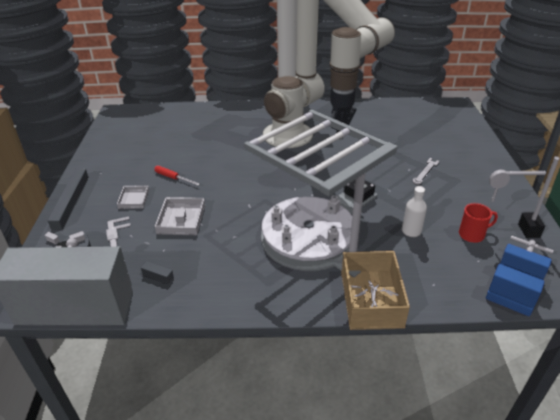

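Request:
{"name": "arm_command", "arguments": {
  "rows": [
    {"dx": 0.01,"dy": -0.002,"dz": 0.016,"wx": 0.4,"wy": 0,"wz": 0,"gripper": 1},
    {"dx": 0.02,"dy": -0.004,"dz": 0.032,"wx": 0.4,"wy": 0,"wz": 0,"gripper": 1},
    {"dx": 0.03,"dy": -0.006,"dz": 0.05,"wx": 0.4,"wy": 0,"wz": 0,"gripper": 1},
    {"dx": 0.045,"dy": -0.0068,"dz": 0.068,"wx": 0.4,"wy": 0,"wz": 0,"gripper": 1},
    {"dx": 0.065,"dy": -0.0068,"dz": 0.0735,"wx": 0.4,"wy": 0,"wz": 0,"gripper": 1},
    {"dx": 0.085,"dy": -0.0068,"dz": 0.0735,"wx": 0.4,"wy": 0,"wz": 0,"gripper": 1},
    {"dx": 0.1,"dy": -0.0068,"dz": 0.0735,"wx": 0.4,"wy": 0,"wz": 0,"gripper": 1},
    {"dx": 0.106,"dy": -0.0068,"dz": 0.0735,"wx": 0.4,"wy": 0,"wz": 0,"gripper": 1}
  ]
}}

```text
clock: 15.2
position: [407.7, 211.8, 73.3]
ee_rot: [-0.262, 0.657, 0.261, 0.656]
contact_force: [0.1, -0.2, 0.5]
gripper_width: 0.2
```

```bash
python3 - <<'E'
from mv import *
u=np.array([np.cos(.7555),np.sin(.7555)]);r=np.array([424.8,226.1])
Rt=tool(.7555,0.)
delta(np.r_[r-22*u,52.8],Rt)
t=cam('top');d=cam('scene')
cv2.imwrite('pics/m3.png',np.hstack([cv2.resize(t['img'][225:300,150:225,::-1],None,fx=5,fy=5,interpolation=cv2.INTER_CUBIC),cv2.resize(d['img'][150:225,330:405,::-1],None,fx=5,fy=5,interpolation=cv2.INTER_CUBIC)]))
E
```

```text
clock 15.2 pos [407.7 211.8  73.3] F [ 0.1 -0.2  0.5] W 0.2 J [ 0.83  0.3  -0.59  0.   -0.68 -1.65]
d [ 0.0205 -0.0013  0.0002] w [ 0.16 -0.1   0.02] dist 0.0206 0.2
```

View pics/m3.png

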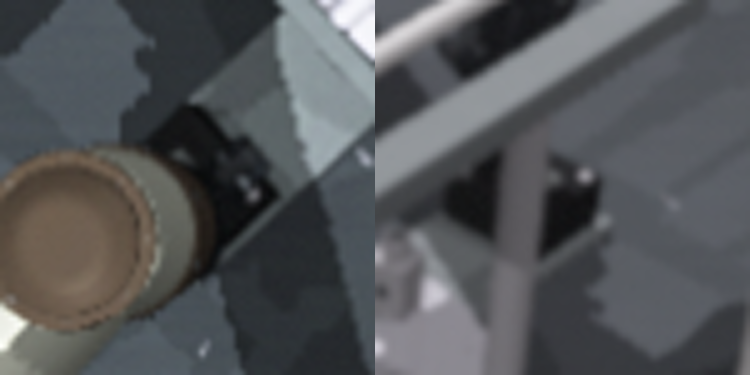

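Request:
{"name": "arm_command", "arguments": {
  "rows": [
    {"dx": 0.006,"dy": -0.001,"dz": 0,"wx": 0,"wy": 0,"wz": 0,"gripper": 1},
    {"dx": 0.012,"dy": -0.001,"dz": 0,"wx": 0,"wy": 0,"wz": 0,"gripper": 1},
    {"dx": 0.016,"dy": -0.001,"dz": 0,"wx": 0,"wy": 0,"wz": 0,"gripper": 1},
    {"dx": 0.018,"dy": -0.001,"dz": 0,"wx": 0,"wy": 0,"wz": 0,"gripper": 1},
    {"dx": 0.0195,"dy": -0.001,"dz": 0,"wx": 0,"wy": 0,"wz": 0,"gripper": 1},
    {"dx": 0.0205,"dy": -0.001,"dz": 0,"wx": 0,"wy": 0,"wz": 0,"gripper": 1},
    {"dx": 0.0205,"dy": -0.001,"dz": 0,"wx": 0,"wy": 0,"wz": 0,"gripper": 1},
    {"dx": 0.0205,"dy": -0.001,"dz": 0,"wx": 0,"wy": 0,"wz": 0,"gripper": 1}
  ]
}}

```text
clock: 16.1
position: [408.9, 211.6, 53.9]
ee_rot: [-0.262, 0.657, 0.262, 0.657]
contact_force: [-0.5, 1.0, 0.6]
gripper_width: 0.1
```

Request:
{"name": "arm_command", "arguments": {
  "rows": [
    {"dx": 0.0008,"dy": 0,"dz": 0.001,"wx": 0,"wy": 0,"wz": 0,"gripper": 1},
    {"dx": 0.0008,"dy": 0,"dz": 0.002,"wx": 0,"wy": 0,"wz": 0,"gripper": 1},
    {"dx": 0.0008,"dy": 0,"dz": 0.003,"wx": 0,"wy": 0,"wz": 0,"gripper": 1},
    {"dx": 0.0008,"dy": 0,"dz": 0.004,"wx": 0,"wy": 0,"wz": 0,"gripper": 1},
    {"dx": 0.0008,"dy": 0,"dz": 0.005,"wx": 0,"wy": 0,"wz": 0,"gripper": 1},
    {"dx": 0.0008,"dy": 0,"dz": 0.006,"wx": 0,"wy": 0,"wz": 0,"gripper": 1},
    {"dx": 0.0008,"dy": 0,"dz": 0.006,"wx": 0,"wy": 0,"wz": 0,"gripper": 1},
    {"dx": 0.0008,"dy": 0,"dz": 0.006,"wx": 0,"wy": 0,"wz": 0,"gripper": 1}
  ]
}}

```text
clock: 16.9
position: [413.3, 215.7, 53.0]
ee_rot: [-0.262, 0.657, 0.262, 0.657]
contact_force: [0.5, 0.9, -0.2]
gripper_width: 0.1
```

```bash
python3 - <<'E'
from mv import *
u=np.array([np.cos(.7555),np.sin(.7555)]);r=np.array([424.8,226.1])
Rt=tool(.7555,0.)
delta(np.r_[r-14*u,52.5],Rt)
delta(np.r_[r-14*u,52.5],Rt)
E
```

```text
clock 16.9 pos [413.3 215.7  53. ] F [ 0.5  0.9 -0.2] W 0.1 J [ 0.83  0.34 -0.6   0.   -0.63 -1.64]
d [ 0.0005 -0.0004  0.0015] w [ 0.18 -0.01  0.02] dist 0.0016 0.2
clock 16.9 pos [413.3 215.7  53. ] F [ 0.5  0.9 -0.2] W 0.1 J [ 0.83  0.34 -0.6   0.   -0.63 -1.64]
d [ 0.0005 -0.0004  0.0015] w [ 0.18 -0.01  0.02] dist 0.0016 0.2
```

Push on in 4 mm bits, watching the force.

Request:
{"name": "arm_command", "arguments": {
  "rows": [
    {"dx": 0.0003,"dy": 0,"dz": 0.0005,"wx": 0,"wy": 0,"wz": 0,"gripper": 1},
    {"dx": 0.0003,"dy": 0,"dz": 0.001,"wx": 0,"wy": 0,"wz": 0,"gripper": 1},
    {"dx": 0.0003,"dy": 0,"dz": 0.0015,"wx": 0,"wy": 0,"wz": 0,"gripper": 1},
    {"dx": 0.0003,"dy": 0,"dz": 0.002,"wx": 0,"wy": 0,"wz": 0,"gripper": 1},
    {"dx": 0.0003,"dy": 0,"dz": 0.0025,"wx": 0,"wy": 0,"wz": 0,"gripper": 1},
    {"dx": 0.0003,"dy": 0,"dz": 0.003,"wx": 0,"wy": 0,"wz": 0,"gripper": 1},
    {"dx": 0.0003,"dy": 0,"dz": 0.0035,"wx": 0,"wy": 0,"wz": 0,"gripper": 1},
    {"dx": 0.0003,"dy": 0,"dz": 0.004,"wx": 0,"wy": 0,"wz": 0,"gripper": 1}
  ]
}}

```text
clock: 17.7
position: [415.8, 218.1, 52.6]
ee_rot: [-0.262, 0.657, 0.261, 0.656]
contact_force: [-1.0, -0.2, -0.2]
gripper_width: 0.4
```

Request:
{"name": "arm_command", "arguments": {
  "rows": [
    {"dx": 0,"dy": 0,"dz": 0.0005,"wx": 0,"wy": 0,"wz": 0,"gripper": 1},
    {"dx": 0,"dy": 0,"dz": 0.001,"wx": 0,"wy": 0,"wz": 0,"gripper": 1},
    {"dx": 0,"dy": 0,"dz": 0.0015,"wx": 0,"wy": 0,"wz": 0,"gripper": 1},
    {"dx": 0,"dy": 0,"dz": 0.002,"wx": 0,"wy": 0,"wz": 0,"gripper": 1},
    {"dx": 0,"dy": 0,"dz": 0.0025,"wx": 0,"wy": 0,"wz": 0,"gripper": 1},
    {"dx": 0,"dy": 0,"dz": 0.003,"wx": 0,"wy": 0,"wz": 0,"gripper": 1},
    {"dx": 0,"dy": 0,"dz": 0.003,"wx": 0,"wy": 0,"wz": 0,"gripper": 1},
    {"dx": 0,"dy": 0,"dz": 0.003,"wx": 0,"wy": 0,"wz": 0,"gripper": 1}
  ]
}}

```text
clock: 18.5
position: [419.1, 221.4, 53.0]
ee_rot: [-0.262, 0.656, 0.262, 0.657]
contact_force: [1.0, 0.5, 0.5]
gripper_width: 0.1
```

Request:
{"name": "arm_command", "arguments": {
  "rows": [
    {"dx": 0,"dy": 0,"dz": 0.0005,"wx": 0,"wy": 0,"wz": 0,"gripper": 1},
    {"dx": 0,"dy": 0,"dz": 0.001,"wx": 0,"wy": 0,"wz": 0,"gripper": 1},
    {"dx": 0,"dy": 0,"dz": 0.0015,"wx": 0,"wy": 0,"wz": 0,"gripper": 1},
    {"dx": 0,"dy": 0,"dz": 0.002,"wx": 0,"wy": 0,"wz": 0,"gripper": 1},
    {"dx": 0,"dy": 0,"dz": 0.0025,"wx": 0,"wy": 0,"wz": 0,"gripper": 1},
    {"dx": 0,"dy": 0,"dz": 0.003,"wx": 0,"wy": 0,"wz": 0,"gripper": 1},
    {"dx": 0,"dy": 0,"dz": 0.003,"wx": 0,"wy": 0,"wz": 0,"gripper": 1},
    {"dx": 0,"dy": 0,"dz": 0.003,"wx": 0,"wy": 0,"wz": 0,"gripper": 1}
  ]
}}

```text
clock: 19.3
position: [421.3, 223.4, 53.0]
ee_rot: [-0.262, 0.656, 0.262, 0.657]
contact_force: [-0.0, -0.6, -0.3]
gripper_width: 0.2
```

```bash
python3 - <<'E'
from mv import *
t=cam('top');d=cam('scene')
st=arm.read_state();print(st['position'],st['contact_force'],st['wrist_torque'],st['gripper_width'])
cv2.imwrite('pics/m4.png',np.hstack([cv2.resize(t['img'][225:300,150:225,::-1],None,fx=5,fy=5,interpolation=cv2.INTER_CUBIC),cv2.resize(d['img'][150:225,330:405,::-1],None,fx=5,fy=5,interpolation=cv2.INTER_CUBIC)]))
E
```

```text
[421.30573291 223.41130769  52.96257121] [-0.13350678 -0.34077994  0.48765519] [0.00739992 0.01382219 0.01077507] -0.1691350982745311
```

View pics/m4.png

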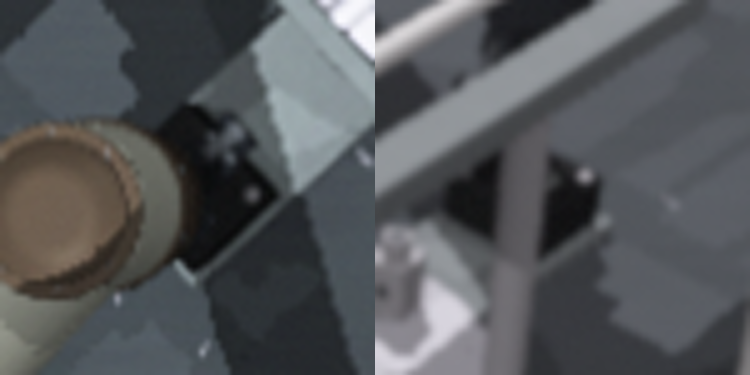

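Request:
{"name": "arm_command", "arguments": {
  "rows": [
    {"dx": 0,"dy": 0,"dz": 0.0005,"wx": 0,"wy": 0,"wz": 0,"gripper": 1},
    {"dx": 0,"dy": 0,"dz": 0.001,"wx": 0,"wy": 0,"wz": 0,"gripper": 1},
    {"dx": 0,"dy": 0,"dz": 0.0015,"wx": 0,"wy": 0,"wz": 0,"gripper": 1},
    {"dx": 0,"dy": 0,"dz": 0.0015,"wx": 0,"wy": 0,"wz": 0,"gripper": 1},
    {"dx": 0,"dy": 0,"dz": 0.0015,"wx": 0,"wy": 0,"wz": 0,"gripper": 1},
    {"dx": 0,"dy": 0,"dz": 0.0015,"wx": 0,"wy": 0,"wz": 0,"gripper": 1},
    {"dx": 0,"dy": 0,"dz": 0.0015,"wx": 0,"wy": 0,"wz": 0,"gripper": 1},
    {"dx": 0,"dy": 0,"dz": 0.0015,"wx": 0,"wy": 0,"wz": 0,"gripper": 1}
  ]
}}

```text
clock: 20.2
position: [421.9, 223.9, 52.8]
ee_rot: [-0.262, 0.657, 0.262, 0.657]
contact_force: [-2.5, -1.8, 1.9]
gripper_width: 0.1
```

Request:
{"name": "arm_command", "arguments": {
  "rows": [
    {"dx": 0,"dy": 0,"dz": 0.0005,"wx": 0,"wy": 0,"wz": 0,"gripper": 1},
    {"dx": 0,"dy": 0,"dz": 0.001,"wx": 0,"wy": 0,"wz": 0,"gripper": 1},
    {"dx": 0,"dy": 0,"dz": 0.0015,"wx": 0,"wy": 0,"wz": 0,"gripper": 1},
    {"dx": 0,"dy": 0,"dz": 0.0015,"wx": 0,"wy": 0,"wz": 0,"gripper": 1},
    {"dx": 0,"dy": 0,"dz": 0.0015,"wx": 0,"wy": 0,"wz": 0,"gripper": 1},
    {"dx": 0,"dy": 0,"dz": 0.0015,"wx": 0,"wy": 0,"wz": 0,"gripper": 1},
    {"dx": 0,"dy": 0,"dz": 0.0015,"wx": 0,"wy": 0,"wz": 0,"gripper": 1},
    {"dx": 0,"dy": 0,"dz": 0.0015,"wx": 0,"wy": 0,"wz": 0,"gripper": 1}
  ]
}}

```text
clock: 21.0
position: [422.0, 224.0, 52.7]
ee_rot: [-0.262, 0.658, 0.261, 0.656]
contact_force: [-4.5, -2.6, 4.2]
gripper_width: -0.2
```

Request:
{"name": "arm_command", "arguments": {
  "rows": [
    {"dx": 0,"dy": 0,"dz": -0.003,"wx": 0,"wy": 0,"wz": 0,"gripper": 1},
    {"dx": -0.002,"dy": 0,"dz": -0.008,"wx": 0,"wy": 0,"wz": 0,"gripper": 1},
    {"dx": -0.015,"dy": 0,"dz": -0.01,"wx": 0,"wy": 0,"wz": 0,"gripper": 1},
    {"dx": -0.035,"dy": 0,"dz": -0.02,"wx": 0,"wy": 0,"wz": 0,"gripper": 1},
    {"dx": -0.06,"dy": 0,"dz": -0.045,"wx": 0,"wy": 0,"wz": 0,"gripper": 1},
    {"dx": -0.085,"dy": 0,"dz": -0.075,"wx": 0,"wy": 0,"wz": 0,"gripper": 1},
    {"dx": -0.11,"dy": 0,"dz": -0.105,"wx": 0,"wy": 0,"wz": 0,"gripper": 1},
    {"dx": -0.13,"dy": 0,"dz": -0.13,"wx": 0,"wy": 0,"wz": 0,"gripper": 1}
  ]
}}

```text
clock: 21.8
position: [327.6, 134.6, 184.6]
ee_rot: [-0.262, 0.656, 0.262, 0.657]
contact_force: [0.1, 0.1, 0.1]
gripper_width: 0.1
```

```bash
python3 - <<'E'
from mv import *
t=cam('top','n1.png');d=cam('scene','n2.png')
st=arm.read_state();print(st['position'],st['contact_force'],st['clock'])
cv2.imwrite('pics/m5.png',cv2.resize(t['img'][235:290,160:225,::-1],None,fx=10,fy=10,interpolation=cv2.INTER_CUBIC))
E
```

```text
[327.70526001 134.65170199 185.75067076] [ 0.73282152  0.13543513 -0.98094112] 21.9
```

View pics/m5.png

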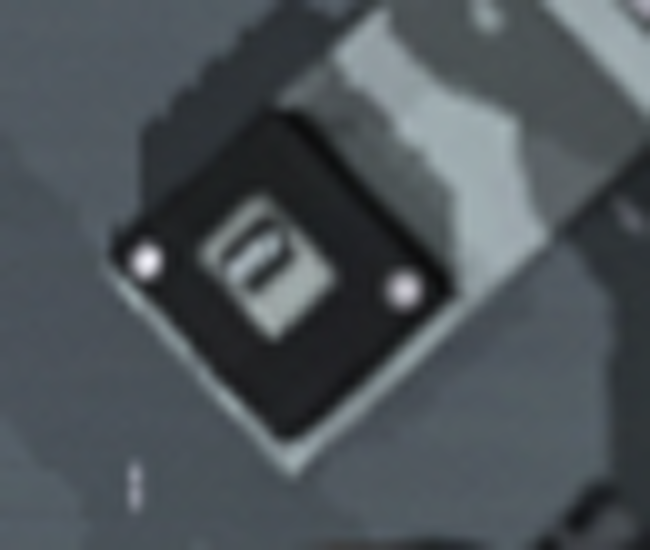

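View pics/n1.png

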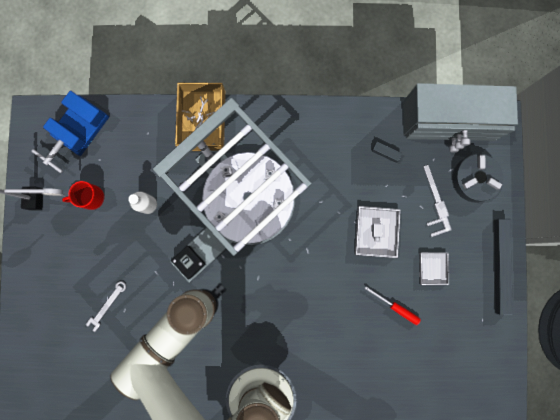

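```bash
python3 - <<'E'
import cv2
s=cv2.imread('pics/n2.png');cv2.imwrite('pics/n3.png',cv2.resize(s[170:290,150:440],None,fx=2.7,fy=2.7,interpolation=cv2.INTER_CUBIC))
E
```

```text
(no output)
```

View pics/n3.png

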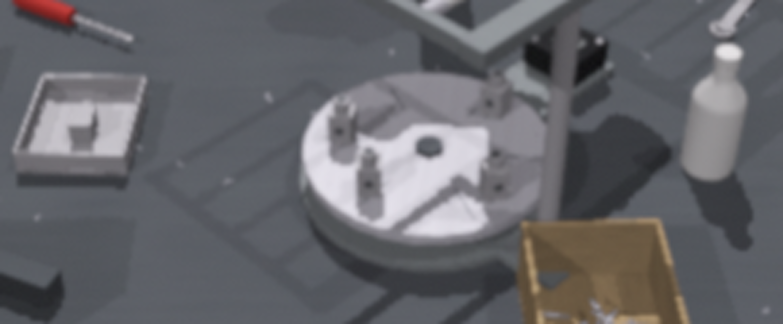

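Four fittings are standing on the disc at about (341,128), (369,180), (493,95) and (496,178). The tipped one lies in the large tray at (83,127), and the bottle is where it was.

```bash
python3 -c "
from bench import arm
print(arm.job_done())"
```

```text
the job is handed in; nothing more can be done
None
```

I moved the tipped fitting to the tray, slid the switch on, and handed the job in at about 22 s of the 51 s allowed.

- **Fitting:** I gripped it under the front lamp tube with the tool leaning back 35°. I lifted it out to the front and set it down in the larger steel tray. I opened the jaws only after feeling contact of about 5 N with the tray floor. The last pictures show it lying flat there.
- **Switch:** I pushed it with the closed fingers until the force rose to about 5 N against its stop. I could not see the ridge while pushing. After backing off, the top picture shows it moved about 8.7 mm, which agrees with the full 8 mm travel within my reading error.
- **Everything else:** All four other fittings stand on the turntable. The bottle is where it was, and the arm was clear and touching nothing. I saw no sign of a lamp contact in the forces or pictures, but forces were read only at the end of each move.

My position estimates of the tipped fitting differed by about 3 mm between pictures, which the open jaws took up. One move command was refused for missing values, and I resent it. No check failed.

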